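# Pack the spanner rack after a trail repair

### The job

Pack up the tools for the drive: first lay the hammer that was left on the spanner rack flat in the steel tool tray and swing the rack's keeper bar up out of the way, then lay every spanner on the rack, each in its own pair of notches (shortest at the left end, longest at the right, an absent one's place stays empty; either way round), and stand every socket upright in one of the two cups at the rack's side. When all the spanners lie in their notches, swing the keeper bar fully down over them so that nothing rattles out; do not knock over or shove the tea mug.

Things in the scene. Friction and masses are not known exactly. Their poses are not given: they have to be found in the camera images.
- rack: Fixed grey steel spanner rack: two notched dark rails between two cheeks (y = +-111 mm), sloping up away from the robot at 17 degrees; two socket cups on its base at the right. Origin: middle of the base, on the table; x level, up the slope's direction, y to the rack's left, z up. Top at the back 0.14 m over the table. Place and yaw vary.
- tray: Fixed open steel tool tray right of the rack, 320 x 170 x 45 mm outside, walls and floor 4 mm. Origin: centre of its underside; x along its length, z up.
- hammer: Hammer, 242 mm long, 30 mm thick, 0.4 to 0.75 kg, at first on top of the rack along the slope, head uphill. Origin: balance point on the neck, mid-thickness; x towards the head, y along the head, z its flat normal. Head 34 mm in x, 95 mm in y, centred at x = 45 mm; neck 22 mm wide, x = -30 to 28 mm (grip at the origin); wooden handle 28 mm wide to x = -180 mm.
- spanner0: Steel combination spanner 140 mm long (no. 1 of 4 by length; may be absent), at first flat on the table. Origin: mid-length, mid-thickness; x towards the open jaw, z its flat normal (either face may be up). Shaft 13 mm wide (y), 8 mm thick, 80 mm long between the heads; heads 11 mm thick, 34 mm wide at most. Lying flat, its origin is 5.5 mm over the table.
- spanner1: Steel combination spanner 160 mm long (no. 2 of 4 by length; may be absent), at first flat on the table. Origin: mid-length, mid-thickness; x towards the open jaw, z its flat normal (either face may be up). Shaft 14 mm wide (y), 8 mm thick, 96 mm long between the heads; heads 11 mm thick, 36 mm wide at most. Lying flat, its origin is 5.5 mm over the table.
- spanner2: Steel combination spanner 180 mm long (no. 3 of 4 by length; may be absent), at first flat on the table. Origin: mid-length, mid-thickness; x towards the open jaw, z its flat normal (either face may be up). Shaft 15 mm wide (y), 8 mm thick, 112 mm long between the heads; heads 11 mm thick, 38 mm wide at most. Lying flat, its origin is 5.5 mm over the table.
- spanner3: Steel combination spanner 200 mm long (no. 4 of 4 by length; may be absent), at first flat on the table. Origin: mid-length, mid-thickness; x towards the open jaw, z its flat normal (either face may be up). Shaft 16 mm wide (y), 8 mm thick, 128 mm long between the heads; heads 11 mm thick, 40 mm wide at most. Lying flat, its origin is 5.5 mm over the table.
- slot0 (a point): Slot 1 from the rack's left (+y), for the 140 mm spanner: where its origin lies when seated. x up the slope, y across to the left, z deck normal. Shaft rests 4 mm below on two 10 mm thick rails, centres 52 mm apart in x, in notches 24 mm wide, teeth 20 mm over this point; heads overhang outside the rails, 9 mm play lengthwise. Open 25 mm below between the rails. Slots 52 mm apart.
- slot1 (a point): Slot 2 from the rack's left (+y), for the 160 mm spanner: where its origin lies when seated. x up the slope, y across to the left, z deck normal. Shaft rests 4 mm below on two 10 mm thick rails, centres 68 mm apart in x, in notches 24 mm wide, teeth 20 mm over this point; heads overhang outside the rails, 9 mm play lengthwise. Open 25 mm below between the rails. Slots 52 mm apart.
- slot2 (a point): Slot 3 from the rack's left (+y), for the 180 mm spanner: where its origin lies when seated. x up the slope, y across to the left, z deck normal. Shaft rests 4 mm below on two 10 mm thick rails, centres 84 mm apart in x, in notches 24 mm wide, teeth 20 mm over this point; heads overhang outside the rails, 9 mm play lengthwise. Open 25 mm below between the rails. Slots 52 mm apart.
- slot3 (a point): Slot 4 from the rack's left (+y), for the 200 mm spanner: where its origin lies when seated. x up the slope, y across to the left, z deck normal. Shaft rests 4 mm below on two 10 mm thick rails, centres 100 mm apart in x, in notches 24 mm wide, teeth 20 mm over this point; heads overhang outside the rails, 9 mm play lengthwise. Open 25 mm below between the rails. Slots 52 mm apart.
- keeper (a joint): Keeper of the rack: 10 mm round bar across all slots on two 97 mm arms. 0 = down, 6 mm clear of seated spanners; grows as it swings up and away from the robot; stop at 2.1 rad, straight up at 1.87. Stays where it is left; 1 to 3 N at the bar move it. At first down, the hammer lying on it.
- keeper_grip (a point): Middle of the bar's free left end (10 mm round, along the rack's y, standing out 51 mm beyond the arm; this point is 29 mm from the arm), the place to take the keeper; it turns with the keeper, 97 mm from the hinge axis.
- keeper_hinge (a point): Point on the keeper's hinge axis, level with keeper_grip in y; the axis is this frame's y; x up the slope, z deck normal. With the keeper down, keeper_grip is 97 mm along -x from here. Does not move.
- cup0 (a point): Centre of the inner floor of the socket cup at the rack's right side nearer to the robot: bore 56 mm, outside 64 mm, rim 31 mm over this point, z up, x and y as the rack's. The cups are 95 mm apart along x, 54 mm from the right cheek.
- cup1 (a point): Centre of the inner floor of the socket cup at the rack's right side farther from the robot: bore 56 mm, outside 64 mm, rim 31 mm over this point, z up, x and y as the rack's. The cups are 95 mm apart along x, 54 mm from the right cheek.
- socket0: Steel deep socket, a cylinder 46 mm across and 85 mm tall, 0.45 kg, standing upright on the table (may be absent; the two are alike). Origin: centre of its underside; z up.
- socket1: Steel deep socket, a cylinder 46 mm across and 85 mm tall, 0.45 kg, standing upright on the table (may be absent; the two are alike). Origin: centre of its underside; z up.
- mug: White tea mug, 84 mm across, 85 mm tall, beyond the rack at the left; a bystander. Origin: centre of its underside.

How it is judged (in metres and radians):
On the way, in this order (a step that is already met when the one before it is completed fails the run):
1. the hammer lies flat in the tool tray (x of hammer in the frame of tray between -0.11 and 0.11 m and y of hammer in the frame of tray between -0.07 and 0.07 m and z of hammer in the frame of tray below 0.027 m and angle between the z axis of hammer and the z axis of tray, either way round below 0.1 rad and linear speed of hammer below 0.03 m/s), for 0.2 s.
2. the keeper bar is swung up out of the way (past 1.3 rad) (value of joint keeper above 1.3 rad), for 0.2 s.
3. every spanner present lies in its own notches while the keeper is up (x of spanner0 in the frame of slot0 between -0.014 and 0.014 m and y of spanner0 in the frame of slot0 between -0.009 and 0.009 m and z of spanner0 in the frame of slot0 between -0.005 and 0.005 m and angle between the x axis of spanner0 and the x axis of slot0, either way round below 0.12 rad and linear speed of each of spanner0, spanner1, spanner2, spanner3 below 0.03 m/s and x of spanner1 in the frame of slot1 between -0.014 and 0.014 m and y of spanner1 in the frame of slot1 between -0.009 and 0.009 m and z of spanner1 in the frame of slot1 between -0.005 and 0.005 m and angle between the x axis of spanner1 and the x axis of slot1, either way round below 0.12 rad and x of spanner2 in the frame of slot2 between -0.014 and 0.014 m and y of spanner2 in the frame of slot2 between -0.009 and 0.009 m and z of spanner2 in the frame of slot2 between -0.005 and 0.005 m and angle between the x axis of spanner2 and the x axis of slot2, either way round below 0.12 rad and x of spanner3 in the frame of slot3 between -0.014 and 0.014 m and y of spanner3 in the frame of slot3 between -0.009 and 0.009 m and z of spanner3 in the frame of slot3 between -0.005 and 0.005 m and angle between the x axis of spanner3 and the x axis of slot3, either way round below 0.12 rad and value of joint keeper above 0.8 rad), for 0.2 s.
At the end, for the whole second after the job is handed in: Hammer flat on the tray's floor; each spanner at rest in its own slot (within 14 mm along, 9 mm across, 5 mm in height, 0.12 rad, either way round); each socket upright (0.12 rad) on a cup's floor within 9 mm of its centre; keeper down (below 0.12 rad) (all of step 1 and x of spanner0 in the frame of slot0 between -0.014 and 0.014 m and y of spanner0 in the frame of slot0 between -0.009 and 0.009 m and z of spanner0 in the frame of slot0 between -0.005 and 0.005 m and angle between the x axis of spanner0 and the x axis of slot0, either way round below 0.12 rad and linear speed of each of spanner0, spanner1, spanner2, spanner3, socket0, socket1 below 0.03 m/s and x of spanner1 in the frame of slot1 between -0.014 and 0.014 m and y of spanner1 in the frame of slot1 between -0.009 and 0.009 m and z of spanner1 in the frame of slot1 between -0.005 and 0.005 m and angle between the x axis of spanner1 and the x axis of slot1, either way round below 0.12 rad and x of spanner2 in the frame of slot2 between -0.014 and 0.014 m and y of spanner2 in the frame of slot2 between -0.009 and 0.009 m and z of spanner2 in the frame of slot2 between -0.005 and 0.005 m and angle between the x axis of spanner2 and the x axis of slot2, either way round below 0.12 rad and x of spanner3 in the frame of slot3 between -0.014 and 0.014 m and y of spanner3 in the frame of slot3 between -0.009 and 0.009 m and z of spanner3 in the frame of slot3 between -0.005 and 0.005 m and angle between the x axis of spanner3 and the x axis of slot3, either way round below 0.12 rad and ((horizontal distance between socket0 and cup0 below 0.009 m and z of socket0 in the frame of cup0 between -0.006 and 0.006 m) or (horizontal distance between socket0 and cup1 below 0.009 m and z of socket0 in the frame of cup1 between -0.006 and 0.006 m)) and angle between each of socket0, socket1's own z axis and vertical below 0.12 rad and ((horizontal distance between socket1 and cup0 below 0.009 m and z of socket1 in the frame of cup0 between -0.006 and 0.006 m) or (horizontal distance between socket1 and cup1 below 0.009 m and z of socket1 in the frame of cup1 between -0.006 and 0.006 m)) and velocity of joint keeper between -0.1 and 0.1 rad/s and value of joint keeper below 0.12 rad); the robot touches nothing.
It fails at once if the tea mug is shoved more than 40 mm or tipped over (distance of mug from where it was at the start of the episode above 0.04 m or angle between mug's own z axis and vertical above 0.5 rad).
Of spanner0, spanner1, spanner2, spanner3 only 2 to 4 are there at a start; the rules pass over those that are not, and their reading is None.
Of socket0, socket1 only 1 to 2 are there at a start; the rules pass over those that are not, and their reading is None.
At some moment in a run one of spanner0, spanner1, spanner2, spanner3 may be knocked a few centimetres aside while the robot is not near it.
Once in a run the grip may slacken for a moment while it holds something.
It also fails if it takes over 210 s, if anything falls off the work surface, if the arm or the gripper's body presses on something with over 40 N, if the wrist force passes 120 N, or if a joint passes its speed limit or range.

### The arm

A 7-joint arm with a two-finger parallel gripper is mounted at the origin on the work surface. World frame = base frame: x ahead of the robot, y to its left, z up, the work surface at z = 0. Lengths are in mm, angles in rad, forces in N, time in s.
With the tool pointing down it reaches from about 425 to 825 mm from the base axis. Payload 3.6 kg.
Tool frame: the origin (TCP) lies at the centre of the arm's flange, where the gripper is bolted on; the fingertips stand 186 mm ahead of it and the grasp point (between the pads) lies 167 mm ahead of it; z points along the fingers, y is the line along which they close (so a half turn about z gives the same grasp; the last joint's range is limited). The gripper opens to 93 mm and grips with 3 to 60 N. Pads are 15 mm wide; open, the fingers measure 128 mm over their backs; the gripper's body (75 mm by 188 mm) begins 65 mm behind the grasp point.
Start: joints at [1.284, 0.615, -0.013, 1.423, 0.008, 1.103, -0.04], TCP at [166.986, -628.165, 404.74] pointing down, gripper open.
Joint ranges: [-3.12, 3.12], [-0.3, 2.06], [-1.34, 1.32], [0.26, 2.42], [-1.36, 4.5], [0.01, 1.98], [-2.84, 2.84]. Speed limits (rad/s): [2.79, 2.79, 3.14, 3.14, 3.14, 3.14, 3.14].

### API

Orientations are given as a unit quaternion [x, y, z, w].
In Python, from plant import ctrl gives the robot as it stands.
- The arm moves only by the tool send_rows, never from a script. Its argument "deltas" is a list of rows, each a list of 6 numbers: the shift along the world's x, y, z normalised to -1 to 1, where 1 is 0.25 m, then the turn, a rotation vector about the world's x, y, z normalised to -1 to 1, where 1 is pi rad. In form: [[x, y, z, wx, wy, wz], ...]. A call has 1 to 10 rows; each row is the pose to reach, as a shift and turn from the pose commanded when the call began, turning the shorter way round; what a row does not reach only later rows make up. A row lasts 1/10 s, in which the tool goes at most 50 mm and 8.59 degrees, less where a joint would pass 70% of its speed; a pose out of reach is approached as far as the arm can. A call with a number of a shift or a turn outside -1 to 1 is refused whole. A call with a gripper value outside its range is refused whole. "claw" is the opening, from -1 (shut) to 1 (fully open), set as the call begins (left out, the last holds). The fingers move at their own pace and stop on an object; "newtons" is the grip in N (left out, the last holds). Time passes only in rows, so rows that repeat a pose let the fingers close. It gives the time, the measured TCP pose, the force, the opening and the grip force at its end, in the units of the state.
- ctrl.read_state(): the state, without advancing time (a new reading comes with each control period).
- ctrl.capture(name): name is "scene" or "top" or "wrist"; returns a dict with "pixels" (480x640x3 uint8, blue, green, red), "fx", "fy", "cx", "cy" (pixels), "D" ([k1, k2, p1, p2, k3] as OpenCV has them; the pictures are not rectified), "rvec" (rotation vector, rad) and "tvec" (3), from world to camera coordinates, as OpenCV has them; the wrist camera has in their place "mount" (4x4, takes a point from camera to tool coordinates, whose origin is the TCP and whose axes are the flange's). Camera axes: x right, y down, z forward; pixel columns grow to the right and rows downward; lengths in mm; the calibration is good to about 2 mm. A picture is of the moment at which its call begins: read the wrist's pose just before it. There is no depth.
- ctrl.job_done(): hands the job in; it is judged then, once.
The state is a dict: "time_s": time; "joints": joint angles; "dq": joint speeds; "effort": joint torques, N m; "ee_pos": TCP position; "tcp_rot": TCP orientation; "wrist_force": force on the tool from outside, world axes, zero at the start; "moment": the same for the moment, N m; "width": opening from 0.0 (shut) to 1.0 (fully open); "finger_force": force on a finger pad.
Only numpy, scipy, OpenCV 4.12 (cv2) and the standard library are available. Lean on these libraries where they do the work, as an engineer would, in place of code of your own. Each camera call takes 0.05 s, during which the arm holds its last target. There are 200 camera calls.

## Working session

There is one attempt and no reset: what is moved stays moved. The work goes in short steps, Python scripts to look and compute and a tool call to move; the robot and the scene stay as the last step left them, time stands still between calls to the robot, and variables do not carry over. Pictures are saved under pics/ and viewed, at most 14 in all, crops included, and the job is handed in when it is done.

Besides the shell and the picture viewer there is one more tool, called after ">>>" in YAML: its name, and indented under it one key for each argument. send_rows: Moves the arm, as the interface text tells. Its arguments: {"type":"object","properties":{"deltas":{"type":"array","items":{"type":"array","items":{"type":"number"}}},"claw":{"type":"number"},"newtons":{"type":"number"}},"required":["deltas"]}

```bash
ls; mkdir -p pics; python3 - <<'E'
from plant import ctrl
import cv2,pickle
s=ctrl.read_state();print(s)
d={}
for n in ("scene","top"):
    c=ctrl.capture(n);d[n]=c;cv2.imwrite(f"pics/{n}0.png",c["pixels"])
    print(n,{k:v for k,v in c.items() if k!="pixels"})
pickle.dump(d,open("cap0.pkl","wb"))
E
```

```text
pics
{'time_s': 0.0, 'joints': array([ 1.28447541,  0.61591665, -0.01258675,  1.42489007,  0.00810616,
        1.10342801, -0.04036127]), 'dq': array([ 3.11086173e-04,  1.27533879e-03, -2.53524605e-04,  5.47376207e-05,
        7.83877720e-04, -1.22061065e-03,  7.95648619e-04]), 'effort': array([-1.07057323e-03, -4.58945847e+01,  2.08812542e-01, -1.65750235e+01,
       -6.10375847e-02,  2.05896579e-02,  2.45602832e-04]), 'ee_pos': array([ 166.90960376, -627.8747269 ,  403.58526118]), 'tcp_rot': array([ 9.91567238e-01,  1.29586782e-01, -1.97920720e-04, -1.28063024e-03]), 'wrist_force': array([ 0.2572366, -0.987982 ,  0.3914587]), 'moment': array([-0.04723452, -0.00493094, -0.02772287]), 'finger_force': 0.0, 'width': 0.9997775115029968}
scene {'fx': 534.7280266008663, 'fy': 534.7280266008663, 'cx': 333.02262560158727, 'cy': 243.76897523744196, 'D': array([-0.04157571,  0.        ,  0.        ,  0.        ,  0.        ]), 'rvec': array([ 1.03315948,  2.54579014, -0.91196028]), 'tvec': array([ 435.54502469, -241.70788069, 1621.52611543])}
top {'fx': 553.6180207630457, 'fy': 553.6180207630457, 'cx': 311.8205777745167, 'cy': 249.1195906537949, 'D': array([0.03824183, 0.        , 0.        , 0.        , 0.        ]), 'rvec': array([ 2.17970149, -2.11424672,  0.17454845]), 'tvec': array([ -33.43694141,  605.84157784, 1363.54629406])}
```

View pics/top0.png

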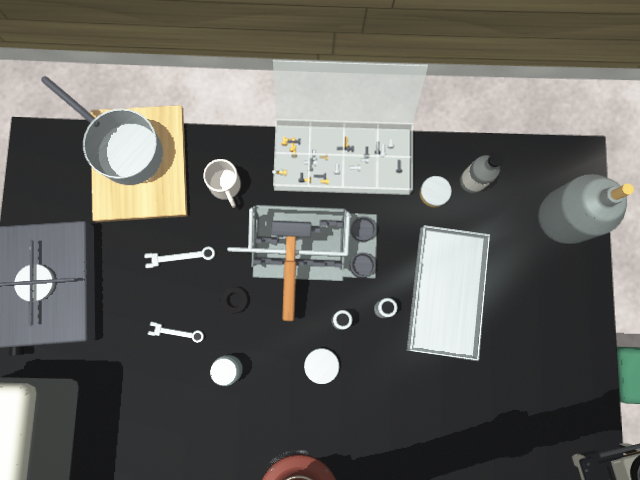

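View pics/scene0.png

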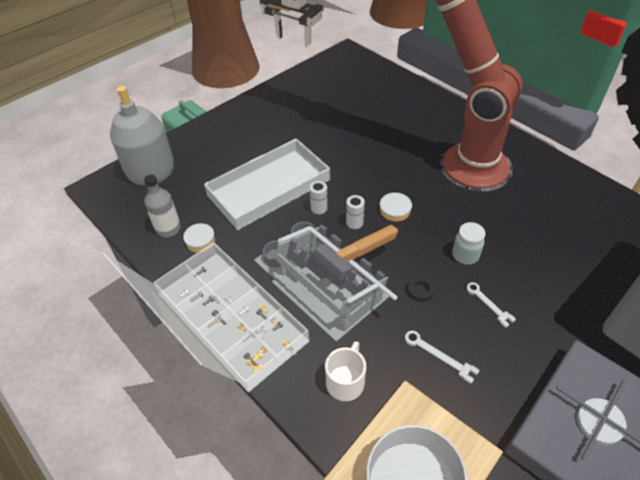

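Top view: spanners at (147–212, 257) and (150–201, 333), sockets at (342,320) and (387,308), hammer on rack around (290,260), cups (363,228)/(363,264), tray centre (450,292), mug (222,180). Zoom in.

```bash
cat > h.py <<'E'
import numpy as np, cv2, pickle
from scipy.spatial.transform import Rotation as R
from scipy.optimize import least_squares
def K(c): return np.array([[c["fx"],0,c["cx"]],[0,c["fy"],c["cy"]],[0,0,1.]])
def ext(c,st=None):
    if "rvec" in c: return cv2.Rodrigues(np.array(c["rvec"]))[0],np.array(c["tvec"],float)
    T=np.eye(4);T[:3,:3]=R.from_quat(st["tcp_rot"]).as_matrix();T[:3,3]=st["ee_pos"]
    M=np.linalg.inv(T@np.array(c["mount"]));return M[:3,:3],M[:3,3]
def proj(c,P,st=None):
    r,t=ext(c,st);return cv2.projectPoints(np.array(P,float).reshape(-1,3),cv2.Rodrigues(r)[0],t,K(c),np.array(c["D"]))[0][:,0]
def plane(c,uv,z,st=None):
    r,t=ext(c,st);p=cv2.undistortPoints(np.array(uv,float).reshape(-1,1,2),K(c),np.array(c["D"]))[:,0]
    d=np.c_[p,np.ones(len(p))]@r;o=-r.T@t
    return o+d*((np.broadcast_to(z,len(p))-o[2])/d[:,2])[:,None]
E
python3 - <<'E'
from h import *
d=pickle.load(open("cap0.pkl","rb"));c=d["top"];np.set_printoptions(precision=1,suppress=True)
print(plane(c,[(147,261),(212,253),(150,329),(201,338),(342,320),(387,308),(228,248),(363,228),(363,264),(450,292)],[5.5]*4+[85]*2+[100]+[40]*2+[45]))
a=cv2.resize(c["pixels"][190:330,220:400],None,fx=4.4,fy=4.2,interpolation=cv2.INTER_CUBIC)
cv2.imwrite("pics/r1.png",a)
b=d["scene"]["pixels"][205:345,240:420]
cv2.imwrite("pics/r2.png",cv2.resize(b,None,fx=4.4,fy=4.2,interpolation=cv2.INTER_CUBIC))
E
```

```text
[[ 568.2  411.1    5.5]
 [ 594.4  244.7    5.5]
 [ 394.3  390.3    5.5]
 [ 375.2  259.9    5.5]
 [ 428.9  -93.    85. ]
 [ 461.3 -202.1   85. ]
 [ 594.7  190.2  100. ]
 [ 666.7 -145.1   40. ]
 [ 573.3 -146.6   40. ]
 [ 508.4 -366.3   45. ]]
```

View pics/r1.png

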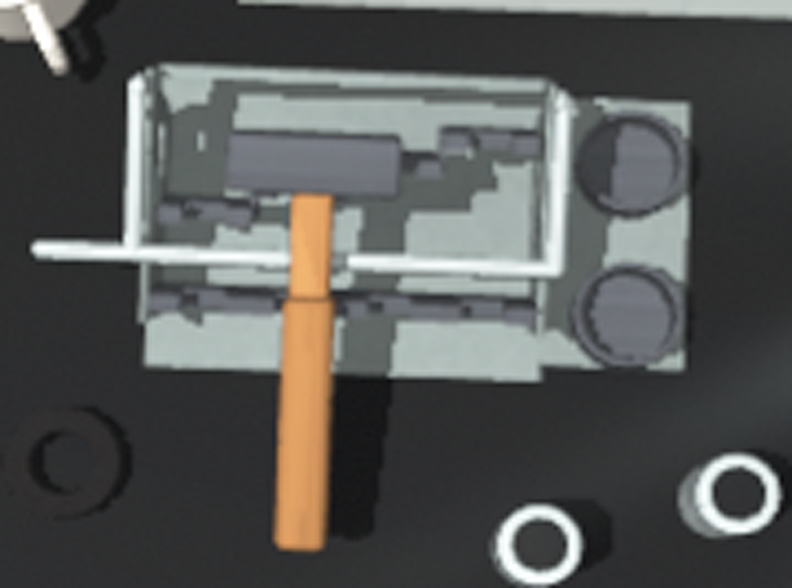

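View pics/r2.png

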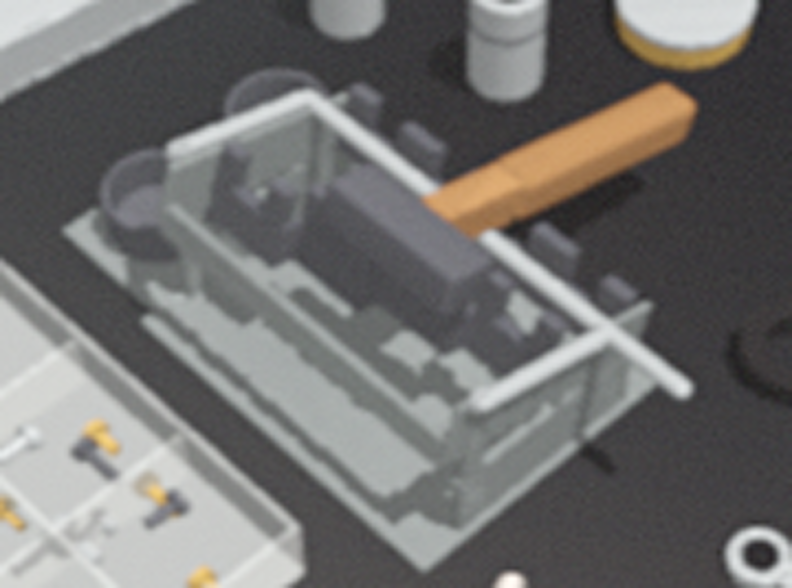

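The crops show the bar end at top (227.5,248.8) / scene (396,298), the arm–bar corner and hinges, cup rims at (364,229)/(363,265), and the hammer neck lying directly on the bar. Triangulating these.

```bash
cat >> h.py <<'E'
def tri(views):  # [(c,uv,st)]
    A=[];b=[]
    for c,uv,*st in views:
        r,t=ext(c,*st);p=cv2.undistortPoints(np.array(uv,float).reshape(1,1,2),K(c),np.array(c["D"]))[0,0]
        d=r.T@np.r_[p,1];d/=np.linalg.norm(d);o=-r.T@t;M=np.eye(3)-np.outer(d,d);A.append(M);b.append(M@o)
    X=np.linalg.solve(sum(A),sum(b));return X,[np.linalg.norm(proj(c,X,*st)[0]-uv) for c,uv,*st in views]
E
python3 - <<'E'
from h import *
d=pickle.load(open("cap0.pkl","rb"));c=d["top"];s=d["scene"];np.set_printoptions(precision=1,suppress=True)
T=lambda x,y:(220+(x+.5)/4.4-.5,190+(y+.5)/4.2-.5)
S=lambda x,y:(240+(x+.5)/4.4-.5,205+(y+.5)/4.2-.5)
for n,a,b in [("bartip",(33,247),(687,390)),("barR",(558,268),(312,95)),("hingeL",(137,78),(480,403)),("hingeR",(560,88),(170,150)),("hamend",(300,547),(680,95)),("hamneck",(309,299),(512,167))]:
    print(n,*tri([(c,T(*a)),(s,S(*b))]))
print("bar elbowL",*tri([(c,T(130,250)),(s,S(605,328))]))
print("base",plane(c,[T(143,366),T(540,380),T(685,370),T(690,100)],4))
print("tray",plane(c,[(421,227),(489,236),(479,359),(409,350)],45))
print("cups",plane(c,[T(635,162),T(628,316)],36),plane(c,[T(635,162),T(628,316)],40))
E
```

```text
bartip [593.6 191.2 103. ] [np.float64(0.32334924540726523), np.float64(0.3513076131630731)]
barR [589.3 -98.5 101.3] [np.float64(0.4972055112171296), np.float64(0.4880599760219872)]
hingeL [688.8 135.9 131.7] [np.float64(0.040887865465186066), np.float64(0.04556015468616135)]
hingeR [689.9 -96.4 136.3] [np.float64(0.31685638514252323), np.float64(0.3237404569516986)]
hamend [425.7  38.2  81.7] [np.float64(0.2112384490943456), np.float64(0.2021882492523876)]
hamneck [564.3  36.8 130.4] [np.float64(0.2711528044591636), np.float64(0.2747170968661477)]
bar elbowL [594.1 136.4 104.7] [np.float64(0.8654768764105787), np.float64(0.922892295772734)]
base [[ 535.5  137.7    4. ]
 [ 534.   -97.1    4. ]
 [ 542.9 -182.8    4. ]
 [ 714.2 -183.8    4. ]]
tray [[ 673.  -293.4   45. ]
 [ 655.  -467.1   45. ]
 [ 345.2 -436.    45. ]
 [ 361.4 -263.3   45. ]]
cups [[ 667.  -147.9   36. ]
 [ 571.5 -145.3   36. ]] [[ 666.2 -147.5   40. ]
 [ 571.  -144.9   40. ]]
```

```bash
cat >> h.py <<'E'
def rot(yaw,pitch=0): return R.from_euler("z",yaw)*R.from_euler("y",-pitch)*R.from_euler("x",np.pi)  # pitch>0: fingers lean ahead
def tcp(G,r,reach=167): return np.array(G,float)-r.as_matrix()[:,2]*reach
def plan(steps,start=None):
    "steps: (pos_tcp, R); prints the chained call deltas"
    if start is None:
        from plant import ctrl
        s=ctrl.read_state();start=(s["ee_pos"],R.from_quat(s["tcp_rot"]))
    p,r=np.array(start[0]),start[1]
    for P,Q in steps:
        d=np.round((np.array(P)-p)/250,3);w=np.round((Q*r.inv()).as_rotvec()/np.pi,3)
        n=max(np.linalg.norm(d)*250/50,np.degrees(np.linalg.norm(w)*np.pi)/8.59)
        print([float(x) for x in np.r_[d,w]],"rows>=%.1f"%n)
        p=p+d*250;r=R.from_rotvec(w*np.pi)*r
    return p,r
E
python3 - <<'E'
from h import *
r1=rot(0,np.radians(18.7))
G=np.array([594.3,36.5,135.5]);n=-r1.as_matrix()[:,2]
plan([((400,-390,404),rot(0)),((500,-150,404),rot(0)),(tcp(G+90*n,r1),r1)])
print(tcp(G,r1))
E
```

```text
[0.932, 0.952, 0.001, -0.001, -0.0, -0.083] rows>=6.7
[0.4, 0.96, 0.0, 0.0, -0.0, 0.0] rows>=5.2
[0.048, 0.746, -0.1, 0.0, -0.104, 0.0] rows>=3.8
[540.75763057  36.5        293.68411638]
```

>>> send_rows:
  deltas:
    - [0.06,0.06,0,0,0,-0.01]
    - [0.2,0.2,0,0,0,-0.02]
    - [0.35,0.35,0,0,0,-0.04]
    - [0.5,0.5,0,0,0,-0.06]
    - [0.65,0.66,0,0,0,-0.083]
    - [0.8,0.8,0.001,0,0,-0.083]
    - [0.932,0.952,0.001,0,0,-0.083]
    - [0.932,0.952,0.001,0,0,-0.083]
  claw: 1

```text
time_s: 0.9
ee_pos: [405.0, -384.2, 404.6]
tcp_rot: [1.0, 0.005, 0.001, -0.002]
wrist_force: [0.3, -0.1, 0.4]
width: 0.997
finger_force: 0.0
```

>>> send_rows:
  deltas:
    - [0.08,0.18,0,0,0,0]
    - [0.16,0.36,0,0,0,0]
    - [0.24,0.54,0,0,0,0]
    - [0.32,0.74,0,0,0,0]
    - [0.4,0.9,0,0,0,0]
    - [0.4,0.96,0,0,0,0]

```text
time_s: 1.5
ee_pos: [502.3, -144.4, 404.7]
tcp_rot: [1.0, 0.004, 0.001, -0.002]
wrist_force: [0.1, -0.2, 0.9]
width: 1.0
finger_force: 0.0
```

>>> send_rows:
  deltas:
    - [0.01,0.18,-0.03,0,-0.03,0]
    - [0.02,0.36,-0.06,0,-0.06,0]
    - [0.04,0.54,-0.09,0,-0.09,0]
    - [0.048,0.7,-0.1,0,-0.104,0]
    - [0.048,0.746,-0.1,0,-0.104,0]
    - [0.048,0.746,-0.1,0,-0.104,0]
    - [0.048,0.746,-0.1,0,-0.104,0]

```text
time_s: 2.2
ee_pos: [511.9, 34.8, 379.8]
tcp_rot: [0.987, -0.001, 0.162, 0.001]
wrist_force: [0.0, -0.3, -0.2]
width: 0.998
finger_force: 0.0
```

```bash
cat >> h.py <<'E'
def shot(name,tag,crop=None,f=1):
    from plant import ctrl
    s=ctrl.read_state();c=ctrl.capture(name);pickle.dump((c,s),open(f"{tag}.pkl","wb"))
    im=c["pixels"]
    if crop: im=im[crop[1]:crop[3],crop[0]:crop[2]]
    cv2.imwrite(f"pics/{tag}.png",cv2.resize(im,None,fx=f,fy=f,interpolation=cv2.INTER_CUBIC))
    return c,s
E
python3 - <<'E'
from h import *
c,s=shot("wrist","w1");print(s["time_s"],s["ee_pos"],s["tcp_rot"],s["wrist_force"],s["width"])
print(c["mount"],c["fx"])
E
```

```text
2.2 [511.91701877  34.76843025 379.83785327] [ 9.86739054e-01 -1.37751523e-03  1.62307134e-01  7.32432016e-04] [ 0.03108487 -0.30367332 -0.21405639] 0.9983378699598712
[[ 7.74825245e-04 -9.66330513e-01 -2.57302816e-01  7.15892826e+01]
 [ 9.99999686e-01  7.92128650e-04  3.64042529e-05  5.69610250e-01]
 [ 1.68638392e-04 -2.57302764e-01  9.66330823e-01  2.00386225e+01]
 [ 0.00000000e+00  0.00000000e+00  0.00000000e+00  1.00000000e+00]] 392.16469981849815
```

View pics/w1.png

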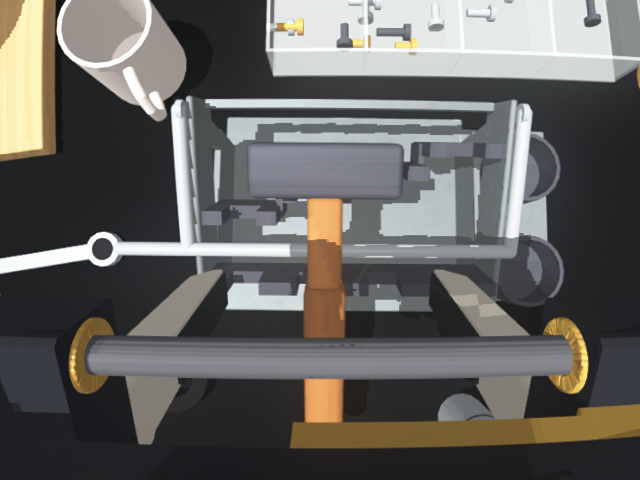

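Wrist view: neck between (325,198) and (325,288), bar crossing under it at v≈250; hammer is centred between the open fingers. Check my estimate against it.

```bash
python3 - <<'E'
from h import *
c,s=pickle.load(open("w1.pkl","rb"));np.set_printoptions(precision=1,suppress=True)
a=np.radians(18.7);x=np.array([np.cos(a),0,np.sin(a)]);n=np.array([-np.sin(a),0,np.cos(a)]);O=np.array([597.5,36.5,126])
print(proj(c,[O+28*x+15*n,O-30*x+15*n,O+62*x+15*n,O+28*x+np.array([0,47.5,0])+15*n,O+28*x-np.array([0,47.5,0])+15*n],s))
t=pickle.load(open("cap0.pkl","rb"))["top"]
T=lambda x,y:(220+(x+.5)/4.4-.5,190+(y+.5)/4.2-.5)
for nm,w,k in [("boundary",(325,288),T(309,299)),("headedgeL",(248,196),T(228,190)),("headedgeR",(403,196),T(398,195)),("bartip/elbowL",(189,248),T(133,250)),("elbowR",(512,249),T(558,268)),("cupf",(531,271),T(628,316)),("cupb",(530,168),T(635,162)),("hingeL",(180,105),T(137,78)),("hingeR",(526,107),T(560,88))]:
    print(nm,*tri([(c,w,s),(t,k)]))
r1=rot(0,a);G=O+10*n
plan([(tcp(G+30*n,r1),r1),(tcp(G,r1),r1)])
E
```

```text
[[323.3 202.5]
 [323.7 291.6]
 [323.  145. ]
 [244.7 202.7]
 [401.8 202.4]]
boundary [565.5  36.7 118.7] [np.float64(1.423531581890522), np.float64(0.39816976017992395)]
headedgeL [623.2  82.7 145.4] [np.float64(1.0648368787041025), np.float64(0.2748508555382805)]
headedgeR [620.3  -9.1 162.6] [np.float64(1.2216060413885628), np.float64(0.29636918853504735)]
bartip/elbowL [593.7 137.1  95.2] [np.float64(0.8065933329635059), np.float64(0.24317382648746835)]
elbowR [590.7 -99.5 104. ] [np.float64(1.362494159668819), np.float64(0.40362640504639324)]
cupf [ 572.  -145.1   43.3] [np.float64(1.653516384713071), np.float64(0.5723978071588616)]
cupb [ 664.9 -146.9   46.3] [np.float64(0.07166239776756944), np.float64(0.024832464794337265)]
hingeL [691.3 136.7 122.5] [np.float64(0.8371544826889867), np.float64(0.2390149270674786)]
hingeR [686.6 -96.5 138.6] [np.float64(3.4904616912156956), np.float64(0.953203975188339)]
[0.077, 0.009, -0.231, 0.0, -0.0, 0.001] rows>=1.2
[0.038, 0.0, -0.114, 0.0, 0.0, 0.0] rows>=0.6
```

>>> send_rows:
  deltas:
    - [0.03,0.004,-0.08,0,0,0]
    - [0.06,0.007,-0.17,0,0,0.001]
    - [0.08,0.009,-0.24,0,0,0.001]
    - [0.095,0.009,-0.28,0,0,0.001]
    - [0.105,0.009,-0.31,0,0,0.001]
    - [0.115,0.009,-0.345,0,0,0.001]
    - [0.115,0.009,-0.345,0,0,0.001]

```text
time_s: 2.95
ee_pos: [540.8, 38.1, 293.0]
tcp_rot: [0.987, 0.001, 0.162, -0.0]
wrist_force: [-0.5, -0.7, 0.3]
width: 1.003
finger_force: 0.0
```

>>> send_rows:
  deltas:
    - [0,0,0,0,0,0]
    - [0,0,0,0,0,0]
    - [0,0,0,0,0,0]
    - [0,0,0,0,0,0]
    - [0,0,0,0,0,0]
    - [0,0,0,0,0,0]
    - [0,0,0,0,0,0]
    - [0,0,0,0,0,0]
  claw: -1
  newtons: 45

```text
time_s: 3.75
ee_pos: [540.7, 38.6, 293.7]
tcp_rot: [0.987, 0.001, 0.163, -0.0]
wrist_force: [-0.2, 0.2, -0.3]
width: 0.365
finger_force: 0.0
```

```bash
python3 - <<'E'
from h import *
c,s=shot("wrist","w2");print(s["time_s"],s["ee_pos"],s["wrist_force"],s["moment"],s["width"],s["finger_force"])
a=np.radians(18.7);r1=rot(0,a);
p=s["ee_pos"];print(tcp([594.3,36.5,135.5],r1))
E
```

```text
3.75 [540.73734173  38.57214775 293.73016828] [-0.20088921  0.22978589 -0.31308603] [-0.05677673  0.31488386 -0.02095184] 0.3645636899663516 0.0
[540.75763057  36.5        293.68411638]
```

>>> send_rows:
  deltas:
    - [0,0,0,0,0,0]
    - [0,0,0,0,0,0]
    - [0,0,0,0,0,0]
    - [0,0,0,0,0,0]
    - [0,0,0,0,0,0]
    - [0,0,0,0,0,0]

```text
time_s: 4.4
ee_pos: [540.5, 37.8, 293.6]
tcp_rot: [0.987, 0.001, 0.162, 0.0]
wrist_force: [-0.8, -3.2, 0.9]
width: 0.232
finger_force: 45.0
```

>>> send_rows:
  deltas:
    - [-0.005,0,0.015,0,0,0]
    - [-0.015,0,0.045,0,0,0]
    - [-0.025,0,0.075,0,0,0]
    - [-0.035,0,0.105,0,0,0]
    - [-0.035,0,0.14,0,0,0]
    - [-0.035,0,0.18,0,0,0]
    - [-0.035,0,0.22,0,0,0]
    - [-0.035,0,0.26,0,0,0]
    - [-0.035,0,0.29,0,0,0]
    - [-0.035,0,0.29,0,0,0]

```text
time_s: 5.4
ee_pos: [532.5, 38.6, 367.8]
tcp_rot: [0.986, 0.001, 0.164, -0.001]
wrist_force: [0.3, 0.5, -6.9]
width: 0.232
finger_force: 45.0
```

```bash
python3 - <<'E'
from h import *
c,s=shot("wrist","w3");print(s["time_s"],s["ee_pos"],s["wrist_force"],s["moment"],s["width"],s["finger_force"])
r0=rot(0);r2=rot(-0.098)
plan([(tcp([594,20,225],r0),r0),(tcp([590,-180,225],r2),r2),(tcp([565.3,-370.6,190],r2),r2),(tcp([565.3,-370.6,90],r2),r2),(tcp([565.3,-370.6,33],r2),r2)])
E
```

```text
5.4 [532.45820693  38.55165851 367.79368039] [ 0.3191921   0.49037712 -6.86357634] [-0.01592102  0.77583093 -0.00178344] 0.23165984391393682 44.98013734817505
[0.248, -0.074, 0.1, -0.0, 0.104, -0.001] rows>=2.2
[-0.016, -0.8, 0.0, -0.0, 0.0, -0.031] rows>=4.0
[-0.099, -0.763, -0.14, -0.0, 0.0, 0.0] rows>=3.9
[-0.0, 0.0, -0.4, -0.0, 0.0, 0.0] rows>=2.0
[-0.0, 0.0, -0.228, -0.0, 0.0, 0.0] rows>=1.1
```

View pics/w3.png

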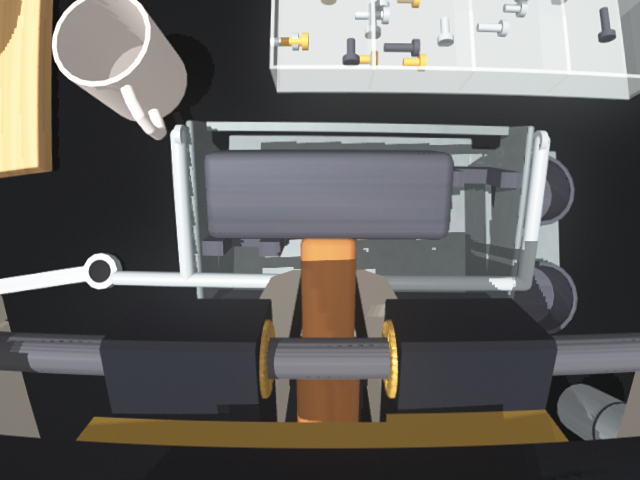

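The hammer hangs straight in the grip (head spanning u 205–452, level). Move to the tray.

>>> send_rows:
  deltas:
    - [0.05,-0.01,0.02,0,0.02,0]
    - [0.1,-0.02,0.04,0,0.04,0]
    - [0.15,-0.04,0.06,0,0.06,0]
    - [0.2,-0.06,0.08,0,0.08,0]
    - [0.248,-0.074,0.1,0,0.104,-0.001]
    - [0.248,-0.074,0.1,0,0.104,-0.001]

```text
time_s: 6.05
ee_pos: [596.0, 19.1, 390.8]
tcp_rot: [1.0, -0.001, 0.002, 0.0]
wrist_force: [0.8, 0.2, -6.8]
width: 0.235
finger_force: 45.0
```

>>> send_rows:
  deltas:
    - [0,-0.05,0,0,0,0]
    - [0,-0.15,0,0,0,-0.005]
    - [0,-0.25,0,0,0,-0.01]
    - [0,-0.35,0,0,0,-0.015]
    - [-0.01,-0.45,0,0,0,-0.02]
    - [-0.01,-0.55,0,0,0,-0.025]
    - [-0.01,-0.65,0,0,0,-0.031]
    - [-0.016,-0.75,0,0,0,-0.031]
    - [-0.016,-0.8,0,0,0,-0.031]

```text
time_s: 6.95
ee_pos: [588.2, -183.7, 390.8]
tcp_rot: [0.999, -0.051, -0.0, 0.001]
wrist_force: [-0.2, -0.4, -6.0]
width: 0.235
finger_force: 45.0
```

>>> send_rows:
  deltas:
    - [-0.01,-0.08,-0.01,0,0,0]
    - [-0.02,-0.18,-0.03,0,0,0]
    - [-0.03,-0.28,-0.05,0,0,0]
    - [-0.05,-0.38,-0.07,0,0,0]
    - [-0.06,-0.48,-0.09,0,0,0]
    - [-0.08,-0.58,-0.11,0,0,0]
    - [-0.09,-0.68,-0.13,0,0,0]
    - [-0.099,-0.74,-0.14,0,0,0]
    - [-0.099,-0.763,-0.14,0,0,0]
    - [-0.099,-0.763,-0.14,0,0,0]

```text
time_s: 7.95
ee_pos: [565.1, -370.7, 356.1]
tcp_rot: [0.999, -0.05, 0.0, -0.001]
wrist_force: [0.0, 0.3, -6.5]
width: 0.231
finger_force: 45.0
```

```bash
python3 - <<'E'
from h import *
c,s=shot("wrist","w4");print(s["time_s"],s["ee_pos"],s["tcp_rot"],s["wrist_force"],s["moment"],s["width"],s["finger_force"])
r2=rot(-0.098)
plan([(tcp([565.3,-370.6,90],r2),r2),(tcp([565.3,-370.6,35],r2),r2)])
E
```

```text
7.95 [ 565.14594388 -370.74896591  356.08052748] [ 9.98773057e-01 -4.95176426e-02  1.24065752e-04 -6.07006720e-04] [ 0.03548655  0.29657837 -6.54834629] [ 0.04182187 -0.01411895 -0.00256031] 0.23137443233394503 44.9797922372818
[-0.002, -0.005, -0.397, -0.001, 0.0, -0.0] rows>=2.0
[0.0, 0.0, -0.22, 0.0, 0.0, -0.0] rows>=1.1
```

View pics/w4.png

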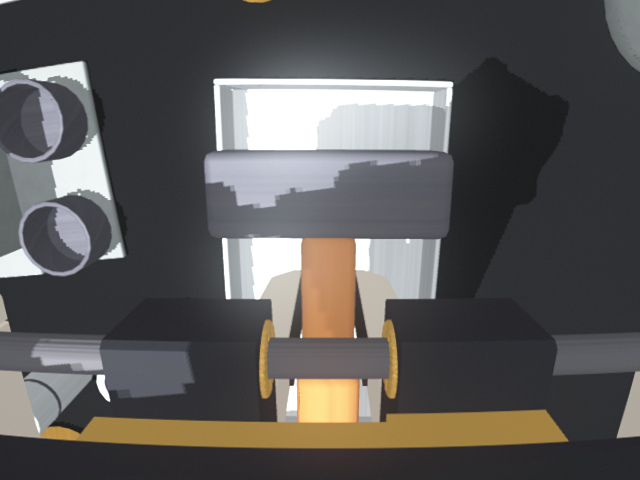

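The hammer is centred over and parallel to the tray (rim at u 215–452). Lower.

>>> send_rows:
  deltas:
    - [0,0,-0.05,0,0,0]
    - [0,0,-0.13,0,0,0]
    - [0,0,-0.21,0,0,0]
    - [0,0,-0.29,0,0,0]
    - [0,0,-0.37,0,0,0]
    - [0,0,-0.45,0,0,0]
    - [0,0,-0.52,0,0,0]
    - [0,0,-0.58,0,0,0]
    - [0,0,-0.61,0,0,0]
    - [0,0,-0.61,0,0,0]

```text
time_s: 9.0
ee_pos: [565.2, -369.8, 202.3]
tcp_rot: [0.999, -0.049, -0.001, -0.001]
wrist_force: [-0.7, -1.0, -7.0]
width: 0.232
finger_force: 45.0
```

>>> send_rows:
  deltas:
    - [0,0,-0.005,0,0,0]
    - [0,0,-0.01,0,0,0]
    - [0,0,-0.015,0,0,0]
    - [0,0,-0.018,0,0,0]
    - [0,0,-0.018,0,0,0]

```text
time_s: 9.5
ee_pos: [565.2, -370.7, 199.4]
tcp_rot: [0.999, -0.049, 0.0, -0.0]
wrist_force: [-0.4, 0.7, -6.4]
width: 0.232
finger_force: 45.0
```

>>> send_rows:
  deltas:
    - [0,0,-0.005,0,0,0]
    - [0,0,-0.01,0,0,0]
    - [0,0,-0.015,0,0,0]
    - [0,0,-0.015,0,0,0]

```text
time_s: 9.9
ee_pos: [565.1, -371.0, 197.7]
tcp_rot: [0.999, -0.049, 0.0, -0.0]
wrist_force: [-5.1, 1.2, 5.9]
width: 0.232
finger_force: 45.0
```

>>> send_rows:
  deltas:
    - [0,0,-0.005,0,0,0]
    - [0,0,-0.01,0,0,0]
    - [0,0,-0.01,0,0,0]

```text
time_s: 10.2
ee_pos: [565.1, -371.0, 197.7]
tcp_rot: [0.999, -0.049, 0.0, 0.0]
wrist_force: [-9.3, 3.8, 17.1]
width: 0.232
finger_force: 45.0
```

>>> send_rows:
  deltas:
    - [0,0,0.006,0,0,0]
    - [0,0,0.01,0,0,0]
    - [0,0,0.01,0,0,0]
    - [0,0,0.01,0,0,0]
    - [0,0,0.01,0,0,0]
    - [0,0,0.01,0,0,0]
  claw: -0.1

```text
time_s: 10.8
ee_pos: [565.3, -370.7, 195.1]
tcp_rot: [0.999, -0.049, -0.0, -0.0]
wrist_force: [-0.2, 0.3, 0.6]
width: 0.449
finger_force: 0.0
```

>>> send_rows:
  deltas:
    - [0,0,0.05,0,0,0]
    - [0,0,0.15,0,0,0]
    - [0,0,0.3,0,0,0]
    - [0,0,0.45,0,0,0]
    - [0,0,0.6,0,0,0]
    - [0,0,0.75,0,0,0]
    - [0,0,0.8,0,0,0]

```text
time_s: 11.5
ee_pos: [565.7, -371.1, 401.6]
tcp_rot: [0.999, -0.049, 0.004, 0.002]
wrist_force: [-0.6, -0.5, 0.8]
width: 0.451
finger_force: 0.0
```

```bash
python3 - <<'E'
from h import *
s=shot("top","t1")[1];shot("scene","s1");print(s["time_s"],s["ee_pos"],s["joints"],s["width"])
r=cv2.imread("pics/t1.png")
a=cv2.resize(r[195:290,220:390],None,fx=4.4,fy=3.2,interpolation=cv2.INTER_CUBIC)
b=cv2.resize(r[220:365,405:495],None,fx=2,fy=2)
im=np.zeros((600,760,3),np.uint8);im[:a.shape[0],:a.shape[1]]=a;im[305:305+b.shape[0],:b.shape[1]]=b
q=cv2.imread("pics/s1.png")[210:340,255:395];q=cv2.resize(q,None,fx=2.25,fy=2.25,interpolation=cv2.INTER_CUBIC);im[305:305+q.shape[0],300:300+q.shape[1]]=q
cv2.imwrite("pics/c1.png",im)
E
```

```text
11.5 [ 565.73115805 -371.09639772  401.58242101] [ 0.53675379  0.65958118  0.0215391   1.34518472 -0.01511003  1.12725923
 -1.10924721] 0.45081814184553215
```

View pics/c1.png

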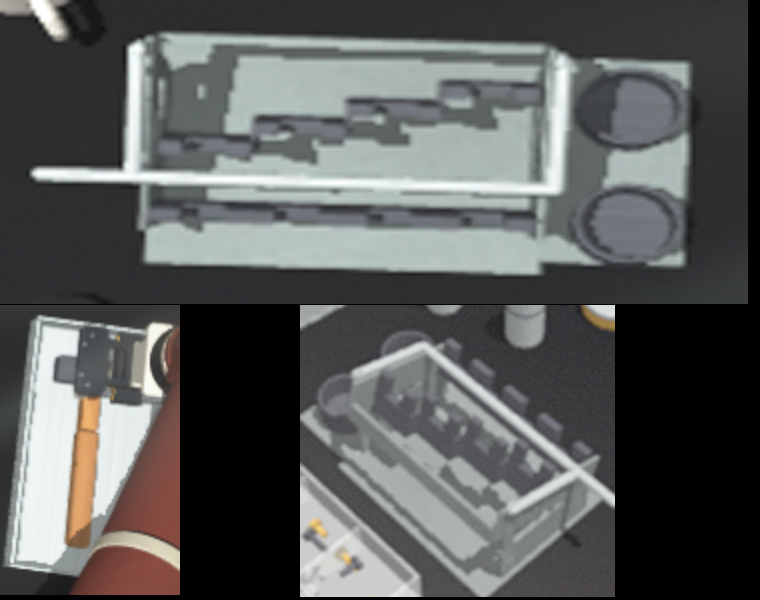

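The composite shows the hammer lying in the tray and the empty rack: a common front rail and four back rails stepping away to the right. Now the keeper.

```bash
python3 - <<'E'
from h import *
B=np.array([593.3,169,110.])
e=plan([((575,-150,400),rot(.5)),((585,70,400),rot(1.2)),(tcp(B+[0,0,50],rot(1.55)),rot(1.55)),(tcp(B,rot(1.55)),rot(1.55))])
# bar's arc, as call deltas of 10 rows each
H=np.array([686,0,130.4]);th=np.arange(0,2.01,.1)
P=np.c_[-np.cos(th-.297)*97,0*th,np.sin(th-.297)*97]
print(np.round((P[1:11]-P[0])/250,3).tolist());print(np.round((P[11:]-P[10])/250,3).tolist())
np.set_printoptions(precision=1,suppress=True)
c,_=pickle.load(open("t1.pkl","rb"))
T=lambda x,y:(220+(x+.5)/4.4-.5,195+(y+.5)/3.2-.5)
n=np.array([-np.sin(.297),0,np.cos(.297)]);Q=np.array([593.3,0,102])+5*n
r,t=ext(c);o=-r.T@t
for q in [(170,213),(520,220),(205,145),(300,125),(395,106),(488,91)]:
    d=plane(c,[T(*q)],0)[0]-o; X=o+d*((Q-o)@n/(d@n)); print(q,X,"slot-plane pt",X-20*n)
E
```

```text
[0.038, 0.883, 0.006, 0.0, 0.002, 0.191] rows>=4.4
[0.04, 0.88, -0.0, 0.0, 0.0, 0.222] rows>=4.7
[0.033, 0.396, -0.292, 0.0, 0.0, 0.112] rows>=2.5
[0.0, 0.0, -0.2, 0.0, 0.0, -0.0] rows>=1.0
[[-0.009, 0.0, 0.038], [-0.015, 0.0, 0.076], [-0.017, 0.0, 0.115], [-0.015, 0.0, 0.153], [-0.009, 0.0, 0.192], [0.001, 0.0, 0.229], [0.014, 0.0, 0.266], [0.031, 0.0, 0.301], [0.051, 0.0, 0.334], [0.075, 0.0, 0.364]]
[[0.027, 0.0, 0.028], [0.056, 0.0, 0.054], [0.087, 0.0, 0.076], [0.121, 0.0, 0.095], [0.156, 0.0, 0.111], [0.193, 0.0, 0.123], [0.231, 0.0, 0.132], [0.27, 0.0, 0.136], [0.309, 0.0, 0.137], [0.347, 0.0, 0.134]]
(170, 213) [564.6 115.2  98.5] slot-plane pt [570.5 115.2  79.3]
(520, 220) [565.3 -79.   98.6] slot-plane pt [571.1 -79.   79.5]
(205, 145) [615.2  96.9 113.9] slot-plane pt [621.   96.9  94.8]
(300, 125) [631.3  44.9 118.9] slot-plane pt [637.2  44.9  99.7]
(395, 106) [646.7  -6.9 123.6] slot-plane pt [652.6  -6.9 104.5]
(488, 91) [659.2 -57.6 127.4] slot-plane pt [665.  -57.6 108.3]
```

>>> send_rows:
  deltas:
    - [0.01,0.1,0,0,0,0.03]
    - [0.01,0.25,0,0,0,0.06]
    - [0.02,0.4,0,0,0,0.09]
    - [0.03,0.55,0,0,0,0.13]
    - [0.04,0.75,0.006,0,0,0.17]
    - [0.038,0.883,0.006,0,0.002,0.191]
    - [0.038,0.883,0.006,0,0.002,0.191]

```text
time_s: 12.3
ee_pos: [574.8, -142.6, 395.0]
tcp_rot: [0.967, 0.254, -0.004, -0.004]
wrist_force: [0.1, 0.8, 0.0]
width: 0.449
finger_force: 0.0
```

>>> send_rows:
  deltas:
    - [0.01,0.17,0,0,0,0.04]
    - [0.01,0.34,0,0,0,0.08]
    - [0.02,0.5,0,0,0,0.12]
    - [0.03,0.66,0,0,0,0.16]
    - [0.04,0.8,0,0,0,0.2]
    - [0.04,0.88,0,0,0,0.222]
    - [0.04,0.88,0,0,0,0.222]

```text
time_s: 13.0
ee_pos: [584.2, 72.6, 395.7]
tcp_rot: [0.824, 0.566, -0.004, -0.0]
wrist_force: [-0.8, -0.7, 0.5]
width: 0.45
finger_force: 0.0
```

>>> send_rows:
  deltas:
    - [0.01,0.12,-0.06,0,0,0.03]
    - [0.02,0.25,-0.14,0,0,0.06]
    - [0.033,0.36,-0.23,0,0,0.09]
    - [0.033,0.396,-0.292,0,0,0.112]
    - [0.033,0.396,-0.292,0,0,0.112]
    - [0.033,0.396,-0.292,0,0,0.112]
    - [0.033,0.396,-0.292,0,0,0.112]

```text
time_s: 13.7
ee_pos: [593.9, 166.5, 324.8]
tcp_rot: [0.716, 0.698, -0.003, 0.003]
wrist_force: [-0.1, 0.2, 0.6]
width: 0.452
finger_force: 0.0
```

```bash
python3 - <<'E'
from h import *
c,s=shot("wrist","w5");print(s["time_s"],s["ee_pos"],s["tcp_rot"],s["width"])
B=np.array([593.3,169,110.]);plan([(tcp(B,rot(1.55)),rot(1.55))])
print(proj(c,[[593.6,191.2,102.5],[593.3,169,102.5],[592.5,140,102.5]],s))
E
```

```text
13.7 [593.91881611 166.51741145 324.7971082 ] [ 0.71601058  0.69807891 -0.00271787  0.0027028 ] 0.451726538378494
[-0.002, 0.008, -0.192, 0.002, 0.0, 0.001] rows>=1.0
[[325.1704488  213.77443552]
 [325.70052789 253.7469343 ]
 [325.62933576 302.6177483 ]]
```

View pics/w5.png

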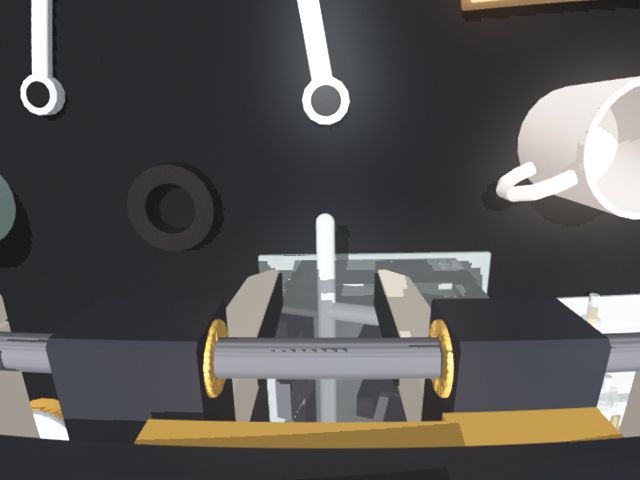

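Bar tip appears at (325,214), exactly as predicted, centred between fingers. Descend and grip.

>>> send_rows:
  deltas:
    - [0,0.008,-0.04,0,0,0]
    - [0,0.008,-0.1,0,0,0]
    - [0,0.008,-0.15,0,0,0]
    - [-0.002,0.008,-0.192,0.002,0,0.001]
    - [-0.002,0.008,-0.192,0.002,0,0.001]

```text
time_s: 14.25
ee_pos: [591.9, 170.5, 274.0]
tcp_rot: [0.713, 0.701, -0.002, -0.002]
wrist_force: [0.3, 0.5, -0.7]
width: 0.45
finger_force: 0.0
```

>>> send_rows:
  deltas:
    - [0,0,0,0,0,0]
    - [0,0,0,0,0,0]
    - [0,0,0,0,0,0]
    - [0,0,0,0,0,0]
    - [0,0,0,0,0,0]
    - [0,0,0,0,0,0]
    - [0,0,0,0,0,0]
    - [0,0,0,0,0,0]
  claw: -1
  newtons: 15

```text
time_s: 15.05
ee_pos: [592.8, 171.1, 276.4]
tcp_rot: [0.713, 0.701, -0.0, -0.0]
wrist_force: [1.2, 0.4, 2.1]
width: 0.101
finger_force: 15.0
```

>>> send_rows:
  deltas:
    - [-0.003,0,0.01,0,0,0]
    - [-0.006,0,0.024,0,0,0]
    - [-0.009,0,0.038,0,0,0]
    - [-0.012,0,0.057,0,0,0]
    - [-0.015,0,0.076,0,0,0]

```text
time_s: 15.55
ee_pos: [589.0, 171.1, 295.4]
tcp_rot: [0.713, 0.701, -0.0, -0.001]
wrist_force: [3.4, 1.0, -3.4]
width: 0.1
finger_force: 15.0
```

>>> send_rows:
  deltas:
    - [-0.002,0,0.039,0,0,0]
    - [0,0,0.077,0,0,0]
    - [0.006,0,0.116,0,0,0]
    - [0.016,0,0.153,0,0,0]
    - [0.029,0,0.19,0,0,0]
    - [0.046,0,0.225,0,0,0]
    - [0.066,0,0.258,0,0,0]
    - [0.09,0,0.288,0,0,0]

```text
time_s: 16.35
ee_pos: [609.7, 171.2, 367.0]
tcp_rot: [0.713, 0.701, -0.004, -0.003]
wrist_force: [-5.5, -1.3, 0.0]
width: 0.103
finger_force: 15.0
```

>>> send_rows:
  deltas:
    - [0.027,0,0.028,0,0,0]
    - [0.056,0,0.054,0,0,0]
    - [0.087,0,0.076,0,0,0]
    - [0.121,0,0.095,0,0,0]
    - [0.156,0,0.111,0,0,0]
    - [0.193,0,0.123,0,0,0]
    - [0.231,0,0.132,0,0,0]
    - [0.27,0,0.136,0,0,0]
    - [0.309,0,0.137,0,0,0]
    - [0.33,0,0.136,0,0,0]

```text
time_s: 17.35
ee_pos: [694.4, 170.2, 403.0]
tcp_rot: [0.713, 0.701, -0.0, 0.0]
wrist_force: [-2.3, -2.2, 5.0]
width: 0.104
finger_force: 15.0
```

>>> send_rows:
  deltas:
    - [0,0,0,0,0,0]
    - [0,0,0,0,0,0]
    - [0,0,0,0,0,0]
    - [0,0,0,0,0,0]
  claw: 0

```text
time_s: 17.75
ee_pos: [693.5, 171.5, 400.8]
tcp_rot: [0.713, 0.701, -0.0, -0.001]
wrist_force: [0.0, -0.2, 0.7]
width: 0.393
finger_force: 0.0
```

>>> send_rows:
  deltas:
    - [0,0,0.05,0,0,0]
    - [0,0,0.12,0,0,0]
    - [0,0,0.2,0,0,0]
    - [-0.1,0.05,0.2,0,0,0]
    - [-0.25,0.13,0.15,0,0,0]
    - [-0.4,0.22,0.1,0,0,0]
    - [-0.55,0.3,0.1,0,0,0]
    - [-0.7,0.38,0.1,0,0,0]
    - [-0.74,0.4,0.1,0,0,0]
    - [-0.74,0.4,0.1,0,0,0]

```text
time_s: 18.75
ee_pos: [507.1, 272.8, 427.6]
tcp_rot: [0.711, 0.703, 0.0, -0.001]
wrist_force: [0.5, 0.3, -0.1]
width: 0.502
finger_force: 0.0
```

>>> send_rows:
  deltas:
    - [0,0,0,0,0,0]
    - [0,0,0,0,0,0]

```text
time_s: 18.95
ee_pos: [510.6, 269.6, 425.9]
tcp_rot: [0.714, 0.7, -0.0, -0.0]
wrist_force: [0.8, -1.0, 0.2]
width: 0.501
finger_force: 0.0
```

```bash
python3 - <<'E'
from h import *
np.set_printoptions(precision=1,suppress=True)
c,s=shot("wrist","w6");print(s["time_s"],s["ee_pos"],s["tcp_rot"],s["width"])
g=cv2.cvtColor(c["pixels"],cv2.COLOR_BGR2GRAY);m=(g>130).astype(np.uint8);m[300:]=0
n,l,st,ce=cv2.connectedComponentsWithStats(m)
for i in range(1,n):
    if st[i,4]>300:
        ys,xs=np.where(l==i);p=plane(c,np.c_[xs,ys],8,s)[:,:2]
        q=p-p.mean(0);v=np.linalg.svd(q,full_matrices=False)[2][0];t=q@v
        print(i,st[i],ce[i],"mean",p.mean(0),"dir",v,"len",t.max()-t.min(),"mid",p.mean(0)+v*(t.max()+t.min())/2, "ends",p.mean(0)+v*t.max(),p.mean(0)+v*t.min())
t=shot("top","t2")[0];shot("scene","s2")
E
```

```text
18.95 [510.6 269.6 425.9] [ 0.7  0.7 -0.  -0. ] 0.500652705581222
1 [  502     0   138   152 16831] [567.4  76.8] mean [750.5 387.2] dir [ 0.7 -0.7] len 196.03802382389694 mid [752.2 385.3] ends [817.3 312. ] [687.1 458.5]
2 [ 368   44   58  184 3352] [397.5 125.5] mean [581.1 339.6] dir [ 0.2 -1. ] len 180.3900364037158 mid [583.3 326.1] ends [597.3 237. ] [569.3 415.2]
3 [ 188   75   39  143 2258] [205.7 138.4] mean [389.4 331.8] dir [-0.1 -1. ] len 140.8423952111112 mid [388.  322.2] ends [377.9 252.5] [398.1 391.9]
4 [ 526  199  114  101 8590] [590.9 249.7] mean [800.1 207.3] dir [ 0.9 -0.5] len 158.14240773570495 mid [810.2 201.9] ends [880.  164.7] [740.4 239. ]
5 [  67  260   79   40 1868] [105.6 281.9] mean [259.8 180.5] dir [-1.  -0.2] len 95.7821013532637 mid [253.6 178.9] ends [207.2 167.2] [300.  190.7]
7 [384 270  43  30 685] [400.6 285.2] mean [588.3 171.8] dir [ 0.7 -0.7] len 54.95450787496945 mid [589.3 170.7] ends [608.9 151.4] [569.8 190. ]
```

View pics/w6.png

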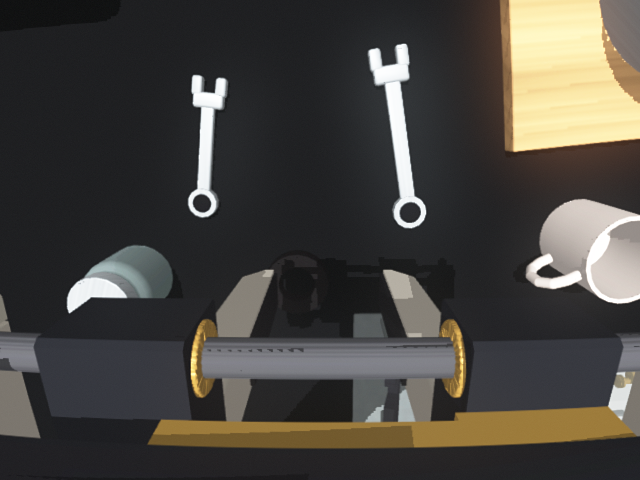

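Spanners: no. 1 (length measured 141 mm) and no. 3 (180 mm) in view, jaws away; keeper is up. Look straight down on the rack for the slot positions.

>>> send_rows:
  deltas:
    - [0.02,-0.1,0,0,0,-0.04]
    - [0.05,-0.2,0,0,0,-0.09]
    - [0.08,-0.3,0,0,0,-0.14]
    - [0.12,-0.4,0,0,0,-0.18]
    - [0.16,-0.5,0,0,0,-0.23]
    - [0.2,-0.6,0,0,0,-0.28]
    - [0.24,-0.7,0,0,0,-0.32]
    - [0.28,-0.8,0,0,0,-0.36]
    - [0.31,-0.9,0,0,0,-0.4]
    - [0.32,-0.998,0,0,0,-0.44]

```text
time_s: 20.1
ee_pos: [589.7, 19.8, 425.6]
tcp_rot: [0.997, 0.083, 0.0, -0.001]
wrist_force: [0.0, -0.8, 0.9]
width: 0.5
finger_force: 0.0
```

>>> send_rows:
  deltas:
    - [0,0,0,0,0,-0.04]
    - [0,0,0,0,0,-0.059]
    - [0,0,0,0,0,-0.059]
    - [0,0,0,0,0,-0.059]

```text
time_s: 20.5
ee_pos: [588.9, 21.5, 425.8]
tcp_rot: [1.0, -0.006, -0.0, -0.001]
wrist_force: [-0.3, -0.4, 0.1]
width: 0.501
finger_force: 0.0
```

```bash
python3 - <<'E'
from h import *
np.set_printoptions(precision=1,suppress=True)
c,s=shot("wrist","w7",(110,0,560,330),1.75);print(s["time_s"],s["ee_pos"],s["tcp_rot"],s["width"])
E
```

```text
20.5 [588.9  21.5 425.8] [ 1. -0. -0. -0.] 0.5005243705959017
```

View pics/w7.png

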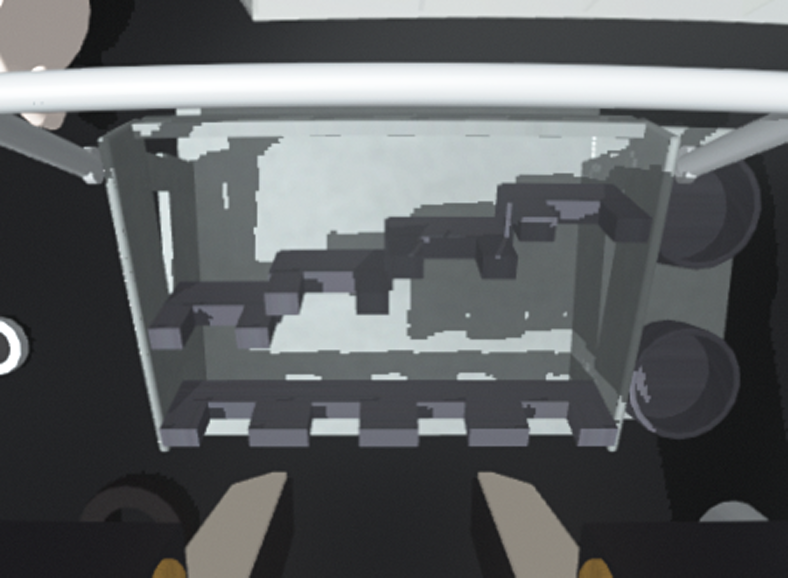

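The wrist crop shows tooth-top faces (light lilac): front-rail notches centred at crop x 224, 333, 443, 553 (y≈436); back notches at (210,337), (328,301), (452,266), (584,229). Fit the rack.

```bash
python3 - <<'E'
from h import *
np.set_printoptions(precision=2,suppress=True)
c,s=pickle.load(open("w7.pkl","rb"));t,_=pickle.load(open("t1.pkl","rb"))
W=lambda x,y:(110+(x+.5)/1.75-.5,(y+.5)/1.75-.5)
ob=np.array([W(*q) for q in [(224.5,436.5),(333.5,436.5),(443,436.5),(553,436.5),(209.5,337),(328.5,301),(452.5,266),(584.5,229)]])
a=np.radians(17);X=np.array([np.cos(a),0,np.sin(a)]);N=np.array([-np.sin(a),0,np.cos(a)])
loc=np.array([[0,78-52*i] for i in range(4)]+[[52+16*i,78-52*i] for i in range(4)],float)
def world(p,uyw): 
    x,y,z,yaw=p;Q=np.array([[u*X[0]+w*N[0],yy,u*X[2]+w*N[2]] for u,yy,w in uyw])
    return R.from_euler("z",yaw).apply(Q)+[x,y,z]
tops=np.c_[loc,np.full(8,20)]
res=lambda p:(proj(c,world(p,tops),s)-ob).ravel()
f=least_squares(res,[570,19,80,-.02]);print(f.x,res(f.x).reshape(-1,2))
T=lambda x,y:(220+(x+.5)/4.4-.5,195+(y+.5)/3.2-.5)
sl=world(f.x,[[26+8*i,78-52*i,0] for i in range(4)]);print("slots",sl)
# check: seat point of bar, cups
print("bar(top cam px) pred",proj(t,world(f.x,[[26+8*i,78-52*i,20] for i in range(4)])))
for z in (36,40): print(plane(c,[W(685,385),W(700,205)],z,s))
for h in (70,75,80,85,90):
    g=least_squares(lambda q:res([q[0],q[1],h,q[2]]),[570,19,-.02]);print(h,g.x,g.cost)
E
```

```text
[569.07  18.5   77.51  -0.01] [[-0.29 -0.38]
 [-0.01 -0.29]
 [ 0.33 -0.27]
 [ 0.02 -0.31]
 [ 0.02  0.  ]
 [-0.61  0.85]
 [ 0.31  0.19]
 [ 0.21  0.06]]
slots [[594.83  96.21  85.11]
 [601.88  44.12  87.45]
 [608.94  -7.96  89.79]
 [615.99 -60.05  92.12]]
bar(top cam px) pred [[266.27 251.24]
 [287.73 248.9 ]
 [309.21 246.56]
 [330.71 244.21]]
[[ 572.06 -148.45   36.  ]
 [ 669.83 -147.59   36.  ]]
[[ 573.01 -146.63   40.  ]
 [ 669.73 -145.78   40.  ]]
70 [567.81  18.37  -0.01] 19.76447918816281
75 [568.65  18.45  -0.01] 3.1000903122673886
80 [569.49  18.54  -0.01] 3.1515284669006656
85 [570.32  18.62  -0.01] 21.675114134672373
90 [571.14  18.7   -0.01] 60.611847047594296
```

```bash
cat >> h.py <<'E'
def spn(c,s=None,roi=None,thr=130,z=8,lmin=110,lmax=210):
    "bright slender blobs on the table: mid, yaw, length"
    g=cv2.cvtColor(c["pixels"],cv2.COLOR_BGR2GRAY);m=(g>thr).astype(np.uint8)
    if roi: k=np.zeros_like(m);k[roi[1]:roi[3],roi[0]:roi[2]]=1;m*=k
    n,l,st,ce=cv2.connectedComponentsWithStats(m)
    for i in range(1,n):
        if st[i,4]<150: continue
        ys,xs=np.where(l==i);p=plane(c,np.c_[xs,ys],z,s)[:,:2];q=p-p.mean(0);v=np.linalg.svd(q,full_matrices=False)[2][0]
        v=v*np.sign(v[1]);t=q@v;w=q@[-v[1],v[0]];L=t.max()-t.min()
        if lmin<L<lmax and np.ptp(w)<60: print("mid",(p.mean(0)+v*(t.max()+t.min())/2).round(1),"yaw %.3f L %.1f"%(np.arctan2(v[1],v[0]),L),ce[i].round())
E
python3 - <<'E'
from h import *
spn(pickle.load(open("t2.pkl","rb"))[0],roi=(130,240,225,350))
c=pickle.load(open("w6.pkl","rb"));spn(*c,roi=(0,0,480,260))
plan([((586,185,400),rot(.9)),((583.3,326.1,290),rot(1.727)),(tcp([583.3,326.1,20.5],rot(1.727)),rot(1.727))])
E
```

```text
mid [583.3 326.1] yaw 1.727 L 180.4 [398. 126.]
mid [388.  322.2] yaw 1.427 L 140.8 [206. 138.]
[-0.012, 0.654, -0.103, -0.001, -0.0, 0.29] rows>=6.1
[-0.01, 0.564, -0.44, 0.0, 0.0, 0.264] rows>=5.5
[-0.0, 0.0, -0.41, 0.0, 0.0, -0.0] rows>=2.0
```

>>> send_rows:
  deltas:
    - [0,0.08,-0.01,0,0,0.04]
    - [0,0.18,-0.03,0,0,0.08]
    - [-0.01,0.28,-0.05,0,0,0.12]
    - [-0.01,0.38,-0.07,0,0,0.17]
    - [-0.012,0.48,-0.09,0,0,0.22]
    - [-0.012,0.58,-0.1,0,0,0.26]
    - [-0.012,0.654,-0.103,0,0,0.29]
    - [-0.012,0.654,-0.103,0,0,0.29]

```text
time_s: 21.35
ee_pos: [585.0, 188.5, 400.0]
tcp_rot: [0.9, 0.437, -0.0, -0.003]
wrist_force: [-1.1, 0.3, 0.8]
width: 0.498
finger_force: 0.0
```

>>> send_rows:
  deltas:
    - [0,0.1,-0.07,0,0,0.04]
    - [0,0.2,-0.14,0,0,0.09]
    - [-0.01,0.3,-0.22,0,0,0.13]
    - [-0.01,0.4,-0.3,0,0,0.18]
    - [-0.01,0.5,-0.38,0,0,0.22]
    - [-0.01,0.564,-0.44,0,0,0.264]
    - [-0.01,0.564,-0.44,0,0,0.264]
    - [-0.01,0.564,-0.44,0,0,0.264]

```text
time_s: 22.15
ee_pos: [584.0, 324.6, 290.2]
tcp_rot: [0.652, 0.758, -0.001, -0.0]
wrist_force: [0.0, 0.1, -0.5]
width: 0.5
finger_force: 0.0
```

```bash
python3 - <<'E'
from h import *
c,s=shot("wrist","w8");print(s["time_s"],s["ee_pos"],s["joints"])
g=cv2.cvtColor(c["pixels"],cv2.COLOR_BGR2GRAY)
# expected shaft line vs bright pixels per row
for y in range(20,280,40):
    xs=np.where(g[y,200:450]>150)[0]+200;print(y,xs.min() if len(xs) else None,xs.max() if len(xs) else None)
m=np.array([583.3,326.1,9.]);d=np.array([np.cos(1.727),np.sin(1.727),0])
print(proj(c,[m+k*d for k in (0,20,40,60,90)],s).round())
plan([(tcp([583.3,326.1,20.5],rot(1.727)),rot(1.727))])
E
```

```text
22.15 [584.00240888 324.55566817 290.22320479] [-0.29526663  0.79583849 -0.45102949  1.48079705  0.39131046  0.95760057
 -0.7049244 ]
20 None None
60 None None
100 299 356
140 303 353
180 317 339
220 318 338
260 318 338
[[328. 230.]
 [327. 201.]
 [327. 172.]
 [327. 141.]
 [327.  93.]]
[-0.004, 0.008, -0.414, 0.0, -0.0, 0.002] rows>=2.1
```

>>> send_rows:
  deltas:
    - [-0.002,0.005,-0.07,0,0,0]
    - [-0.004,0.008,-0.16,0,0,0.002]
    - [-0.004,0.008,-0.25,0,0,0.002]
    - [-0.004,0.008,-0.32,0,0,0.002]
    - [-0.004,0.008,-0.37,0,0,0.002]
    - [-0.004,0.008,-0.4,0,0,0.002]
    - [-0.004,0.008,-0.411,0,0,0.002]
    - [-0.004,0.008,-0.411,0,0,0.002]

```text
time_s: 23.0
ee_pos: [582.5, 328.0, 188.0]
tcp_rot: [0.648, 0.762, -0.0, -0.0]
wrist_force: [-0.7, 0.2, 0.4]
width: 0.498
finger_force: 0.0
```

>>> send_rows:
  deltas:
    - [0,0,0,0,0,0]
    - [0,0,0,0,0,0]
    - [0,0,0,0,0,0]
    - [0,0,0,0,0,0]
    - [0,0,0,0,0,0]
    - [0,0,0,0,0,0]
    - [0,0,0,0,0,0]
  claw: -1
  newtons: 40

```text
time_s: 23.7
ee_pos: [582.4, 328.2, 187.8]
tcp_rot: [0.648, 0.762, -0.0, -0.001]
wrist_force: [0.3, 0.9, 0.9]
width: 0.159
finger_force: 40.0
```

>>> send_rows:
  deltas:
    - [0,0,0.02,0,0,0]
    - [0,0,0.06,0,0,0]
    - [0,0,0.12,0,0,0]
    - [0,0,0.2,0,0,0]
    - [0,0,0.3,0,0,0]
    - [0,0,0.4,0,0,0]
    - [0,0,0.5,0,0,0]
    - [0,0,0.6,0,0,0]
    - [0,0,0.7,0,0,0]
    - [0,0,0.7,0,0,0]

```text
time_s: 24.7
ee_pos: [582.6, 329.1, 368.0]
tcp_rot: [0.647, 0.762, 0.004, 0.0]
wrist_force: [0.7, 0.9, -1.9]
width: 0.158
finger_force: 40.0
```

```bash
python3 - <<'E'
from h import *
c,s=shot("wrist","w9");print(s["time_s"],s["ee_pos"],s["width"]*93,s["finger_force"],s["wrist_force"],s["moment"])
S2=np.array([608.9,-8,89.8]);a=np.radians(17);r=rot(-0.012,a);n=-r.as_matrix()[:,2]
q=lambda h:(tcp(S2+(15.5+h)*n,r),r)
np.set_printoptions(precision=1,suppress=True)
print([q(h)[0] for h in (0,60,90)])
plan([((575,230,370),rot(1.1)),((575,60,370),rot(.4,.15)),q(70),q(28),q(0)])
E
```

```text
24.7 [582.55470151 329.08849078 367.9655631 ] 14.65983870408276 39.993247389793396 [ 0.71440133  0.8802933  -1.8676405 ] [ 0.02866646 -0.14572288 -0.01430726]
[array([555.5,  -7.4, 264.3]), array([538. ,  -7.1, 321.7]), array([529.2,  -7. , 350.4])]
[-0.029, -0.394, 0.019, -0.001, 0.001, -0.202] rows>=4.2
[0.0, -0.68, 0.0, 0.033, -0.036, -0.222] rows>=4.8
[-0.159, -0.269, -0.155, 0.009, -0.046, -0.131] rows>=2.9
[0.049, -0.0, -0.16, 0.0, -0.0, 0.0] rows>=0.8
[0.032, -0.001, -0.107, 0.0, -0.0, 0.0] rows>=0.6
```

```bash
python3 - <<'E'
from h import *
S2=np.array([608.9,-8,89.8]);a=np.radians(17);r=rot(-0.012,a);n=-r.as_matrix()[:,2];x=r.as_matrix()[:,0]
q=lambda h:(tcp(S2+(15.5+h)*n+2*x,r),r)
plan([((520,230,370),rot(1.1)),((515,60,370),rot(.4,.15)),q(70),q(26)])
print(q(26)[0])
E
```

```text
[-0.249, -0.394, 0.019, -0.001, 0.001, -0.202] rows>=4.2
[-0.02, -0.68, 0.0, 0.033, -0.036, -0.222] rows>=4.8
[0.088, -0.269, -0.152, 0.009, -0.046, -0.131] rows>=2.9
[0.052, -0.0, -0.169, 0.0, -0.0, 0.0] rows>=0.9
[549.8573604   -7.29145431 289.77428503]
```

>>> send_rows:
  deltas:
    - [-0.02,-0.04,0,0,0,-0.02]
    - [-0.06,-0.1,0.01,0,0,-0.05]
    - [-0.1,-0.17,0.01,0,0,-0.08]
    - [-0.15,-0.24,0.02,0,0,-0.12]
    - [-0.2,-0.31,0.019,0,0,-0.16]
    - [-0.249,-0.394,0.019,0,0,-0.202]
    - [-0.249,-0.394,0.019,0,0,-0.202]

```text
time_s: 25.45
ee_pos: [518.5, 226.1, 365.7]
tcp_rot: [0.854, 0.52, -0.004, 0.0]
wrist_force: [1.0, -0.0, -2.0]
width: 0.155
finger_force: 40.0
```

>>> send_rows:
  deltas:
    - [0,-0.08,0,0.004,-0.004,-0.03]
    - [-0.005,-0.17,0,0.008,-0.008,-0.06]
    - [-0.01,-0.26,0,0.012,-0.012,-0.09]
    - [-0.01,-0.35,0,0.016,-0.018,-0.12]
    - [-0.01,-0.44,0,0.02,-0.024,-0.15]
    - [-0.015,-0.53,0,0.026,-0.03,-0.18]
    - [-0.02,-0.62,0,0.033,-0.036,-0.222]
    - [-0.02,-0.68,0,0.033,-0.036,-0.222]
    - [-0.02,-0.68,0,0.033,-0.036,-0.222]

```text
time_s: 26.35
ee_pos: [514.9, 57.3, 366.2]
tcp_rot: [0.978, 0.197, 0.072, -0.015]
wrist_force: [-0.2, -0.9, -1.6]
width: 0.154
finger_force: 40.0
```

>>> send_rows:
  deltas:
    - [0.02,-0.07,-0.03,0.002,-0.01,-0.03]
    - [0.04,-0.14,-0.06,0.004,-0.02,-0.06]
    - [0.06,-0.2,-0.1,0.006,-0.03,-0.09]
    - [0.088,-0.269,-0.14,0.009,-0.046,-0.131]
    - [0.088,-0.269,-0.152,0.009,-0.046,-0.131]
    - [0.088,-0.269,-0.152,0.009,-0.046,-0.131]
    - [0.088,-0.269,-0.152,0.009,-0.046,-0.131]

```text
time_s: 27.05
ee_pos: [537.0, -5.7, 329.1]
tcp_rot: [0.989, -0.004, 0.147, -0.0]
wrist_force: [0.4, 0.0, -2.5]
width: 0.155
finger_force: 40.0
```

```bash
python3 - <<'E'
from h import *
c,s=shot("wrist","w10");print(s["time_s"],s["ee_pos"],s["tcp_rot"],s["width"]*93,s["wrist_force"],s["moment"])
S2=np.array([608.9,-8,89.8]);a=np.radians(17);r=rot(-0.012,a);n=-r.as_matrix()[:,2];x=r.as_matrix()[:,0]
q=lambda h:(tcp(S2+(15.5+h)*n+2*x,r),r)
print(r.as_quat())
plan([q(26),q(1),q(-1)])
E
```

```text
27.05 [537.02207182  -5.70726456 329.13906505] [ 9.89079329e-01 -3.86116221e-03  1.47333012e-01 -3.94855874e-04] 14.39836735793627 [ 0.41857678  0.03653968 -2.49454633] [0.04641589 0.39976098 0.0411865 ]
[ 9.88998061e-01 -5.93405958e-03  1.47806751e-01  8.86851146e-04]
[0.051, -0.005, -0.159, -0.001, -0.0, -0.001] rows>=0.8
[0.029, -0.001, -0.095, 0.0, -0.0, -0.0] rows>=0.5
[0.003, 0.0, -0.008, 0.0, -0.0, -0.0] rows>=0.0
```

View pics/w10.png

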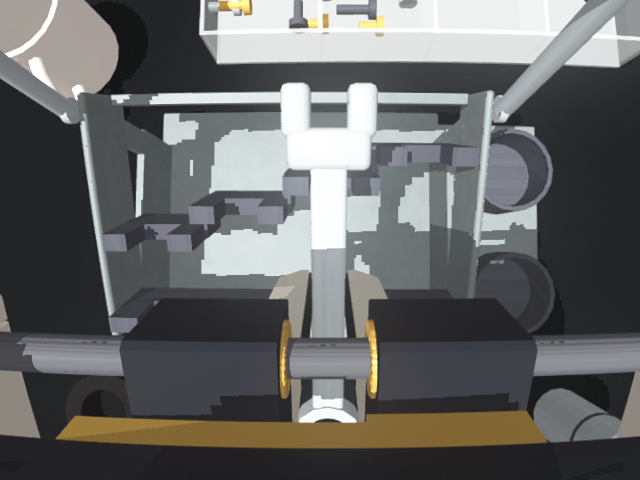

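The spanner sits over slot 3's notch (teeth at u≈296 and 365, shaft at 328), aligned. Lower in.

>>> send_rows:
  deltas:
    - [0.015,-0.003,-0.05,0,0,0]
    - [0.034,-0.005,-0.11,0,0,-0.001]
    - [0.051,-0.005,-0.159,-0.001,0,-0.001]
    - [0.058,-0.006,-0.184,-0.001,0,-0.001]
    - [0.066,-0.006,-0.21,-0.001,0,-0.001]
    - [0.073,-0.006,-0.232,-0.001,0,-0.001]
    - [0.076,-0.006,-0.242,-0.001,0,-0.001]
    - [0.08,-0.006,-0.254,-0.001,0,-0.001]
    - [0.08,-0.006,-0.254,-0.001,0,-0.001]

```text
time_s: 28.0
ee_pos: [557.0, -9.2, 266.1]
tcp_rot: [0.989, -0.007, 0.148, 0.002]
wrist_force: [0.7, 0.4, -1.9]
width: 0.158
finger_force: 40.0
```

>>> send_rows:
  deltas:
    - [0.002,0,-0.006,0,0,0]
    - [0.003,0,-0.01,0,0,0]
    - [0.003,0,-0.01,0,0,0]

```text
time_s: 28.3
ee_pos: [557.0, -9.2, 265.9]
tcp_rot: [0.989, -0.007, 0.148, 0.002]
wrist_force: [-9.6, 0.2, 16.2]
width: 0.156
finger_force: 40.0
```

>>> send_rows:
  deltas:
    - [0,0,0.002,0,0,0]
    - [0,0,0.004,0,0,0]
    - [0,0,0.004,0,0,0]
    - [0,0,0.004,0,0,0]
    - [0,0,0.004,0,0,0]
  claw: -0.4

```text
time_s: 28.8
ee_pos: [557.9, -9.1, 264.0]
tcp_rot: [0.989, -0.007, 0.148, 0.002]
wrist_force: [-0.1, 0.2, -0.4]
width: 0.304
finger_force: 0.0
```

>>> send_rows:
  deltas:
    - [-0.012,0,0.04,0,0,0]
    - [-0.035,0,0.115,0,0,0]
    - [-0.07,0,0.23,0,0,0]
    - [-0.105,0,0.345,0,0,0]
    - [-0.14,0,0.46,0,0,0]
    - [-0.14,0,0.5,0,0,0]
    - [-0.14,0,0.5,0,0,0]

```text
time_s: 29.5
ee_pos: [523.1, -9.2, 391.0]
tcp_rot: [0.989, -0.007, 0.15, 0.002]
wrist_force: [0.6, 0.1, -0.7]
width: 0.298
finger_force: 0.0
```

```bash
python3 - <<'E'
from h import *
np.set_printoptions(precision=1,suppress=True)
c,s=shot("wrist","w11");print(s["time_s"],s["ee_pos"],s["width"]*93)
g=cv2.cvtColor(c["pixels"],cv2.COLOR_BGR2GRAY)
S2=np.array([608.9,-8,89.8]);a=np.radians(17);r=rot(-0.012,a);x=r.as_matrix()[:,0];n=-r.as_matrix()[:,2]
y=np.cross(n,x)
P=proj(c,[S2+k*x+4*n+b*y for k in (90,60,50,30,0) for b in (-7.5,7.5)],s);print(P)
for v in (P[2:8:2,1]).astype(int):
    xs=np.where(g[v,250:400]>190)[0]+250;print(v,xs.min() if len(xs) else 0,xs.max() if len(xs) else 0,len(xs))
t,_=shot("top","t3");spn(t,roi=(130,240,225,350),thr=110,lmin=80)
E
```

```text
29.5 [523.1  -9.2 391. ] 27.734295314959862
[[333.  111.9]
 [311.9 112. ]
 [333.  154.5]
 [312.3 154.5]
 [332.9 168.3]
 [312.5 168.3]
 [332.9 195.3]
 [312.8 195.3]
 [332.9 234.1]
 [313.2 234.2]]
154 250 349 98
168 250 336 60
195 317 348 32
mid [380.8 353.3] yaw 1.425 L 139.7 [162. 334.]
```

```bash
python3 - <<'E'
from h import *
c,s=pickle.load(open("w11.pkl","rb"));g=cv2.cvtColor(c["pixels"],cv2.COLOR_BGR2GRAY)
for v in (105,125,150,185,205,225,245): print(v,g[v,290:362:3].tolist())
d=pickle.load(open("cap0.pkl","rb"));spn(d["top"],roi=(130,240,225,350),thr=110)
t,_=pickle.load(open("t3.pkl","rb"));g=cv2.cvtColor(t["pixels"],cv2.COLOR_BGR2GRAY);print(g[242:254:2,295:325:2])
E
```

```text
105 [57, 57, 57, 58, 60, 59, 60, 61, 62, 62, 62, 62, 63, 62, 62, 61, 62, 61, 61, 61, 60, 59, 60, 60]
125 [107, 107, 106, 106, 241, 254, 253, 246, 229, 133, 109, 110, 108, 109, 111, 109, 199, 254, 253, 248, 237, 162, 107, 107]
150 [192, 192, 193, 192, 193, 233, 251, 250, 250, 250, 250, 250, 250, 250, 249, 248, 247, 246, 245, 240, 158, 75, 77, 76]
185 [131, 132, 133, 131, 128, 97, 171, 171, 172, 185, 253, 251, 250, 250, 250, 241, 103, 126, 129, 131, 130, 129, 124, 121]
205 [106, 152, 197, 198, 197, 198, 196, 198, 117, 188, 252, 251, 250, 250, 249, 238, 195, 196, 194, 157, 107, 109, 108, 105]
225 [205, 204, 203, 203, 203, 203, 203, 204, 205, 213, 251, 250, 250, 248, 247, 236, 107, 109, 107, 106, 106, 107, 107, 106]
245 [207, 207, 207, 207, 207, 207, 203, 203, 201, 177, 149, 148, 151, 150, 153, 145, 108, 109, 108, 106, 104, 104, 105, 104]
mid [582.7 328.1] yaw 1.725 L 180.9 [177. 257.]
mid [387.6 324.6] yaw 1.432 L 141.3 [174. 332.]
[[ 80  78  77  76  98 167 189 240 239 196 179 173  68  59  58]
 [ 96  94  89  87  99 156 161 139 131 142 141 126  93  79  79]
 [245 242 241 209 150  70  41  40  39  52  90 123  82  79  79]
 [252 252 192  70  49  74 103 112 110  90  52  43  36  43  44]
 [251 161  60  94 145 140  80  77  74  87 130 111  70  38  35]
 [161  88 109  90  76  63  58  57  55  54  67  76  81  89  27]]
```

```bash
python3 - <<'E'
from h import *
plan([((460,150,400),rot(.6,.1)),((381.2,345,320),rot(1.42))])
E
```

```text
[-0.251, 0.637, 0.046, -0.017, 0.061, 0.195] rows>=4.3
[-0.315, 0.78, -0.32, -0.028, 0.017, 0.261] rows>=5.5
```

>>> send_rows:
  deltas:
    - [-0.04,0.07,0.01,-0.002,0.01,0.03]
    - [-0.08,0.16,0.02,-0.004,0.02,0.06]
    - [-0.12,0.26,0.03,-0.008,0.03,0.09]
    - [-0.16,0.38,0.046,-0.012,0.04,0.13]
    - [-0.2,0.5,0.046,-0.015,0.05,0.16]
    - [-0.251,0.637,0.046,-0.017,0.061,0.195]
    - [-0.251,0.637,0.046,-0.017,0.061,0.195]
  claw: 0

```text
time_s: 30.3
ee_pos: [458.3, 155.1, 399.1]
tcp_rot: [0.953, 0.3, 0.046, -0.018]
wrist_force: [0.6, -0.9, -0.5]
width: 0.497
finger_force: 0.0
```

>>> send_rows:
  deltas:
    - [-0.05,0.11,-0.05,-0.004,0.003,0.04]
    - [-0.1,0.23,-0.1,-0.008,0.005,0.08]
    - [-0.15,0.36,-0.15,-0.012,0.008,0.12]
    - [-0.2,0.5,-0.21,-0.018,0.01,0.17]
    - [-0.26,0.64,-0.27,-0.024,0.014,0.22]
    - [-0.315,0.76,-0.32,-0.028,0.017,0.261]
    - [-0.315,0.78,-0.32,-0.028,0.017,0.261]
    - [-0.315,0.78,-0.32,-0.028,0.017,0.261]
    - [-0.315,0.78,-0.32,-0.028,0.017,0.261]

```text
time_s: 31.2
ee_pos: [382.4, 343.6, 320.1]
tcp_rot: [0.76, 0.65, -0.0, 0.0]
wrist_force: [0.5, 0.4, 0.4]
width: 0.502
finger_force: 0.0
```

```bash
python3 - <<'E'
from h import *
c,s=shot("wrist","w12");print(s["time_s"],s["ee_pos"],s["tcp_rot"],s["joints"])
g=cv2.cvtColor(c["pixels"],cv2.COLOR_BGR2GRAY)
for v in range(60,300,20):
    xs=np.where(g[v,200:450]>150)[0]+200;print(v,xs.min() if len(xs) else None,xs.max() if len(xs) else None,len(xs))
col=np.where((g[:300,290:360]>150).any(1))[0];print("rows",col.min(),col.max())
m=np.array([381.2,351.1,9.]);d=np.array([np.cos(1.42),np.sin(1.42),0])
print(proj(c,[m+k*d for k in (0,20,40,70)],s).round())
plan([(tcp([381.2,351.1,21],rot(1.42)),rot(1.42))])
E
```

```text
31.2 [382.3712483  343.61076687 320.12811124] [ 7.59638529e-01  6.50345327e-01 -3.05076066e-04  4.10035996e-04] [-0.50336808  0.54276121 -0.40275715  1.90744055  0.3021821   0.7513601
 -1.23202737]
60 None None 0
80 None None 0
100 None None 0
120 300 347 32
140 300 347 48
160 315 334 20
180 315 334 20
200 315 334 20
220 316 334 19
240 316 334 19
260 317 334 18
280 240 416 77
rows 116 298
[[324. 213.]
 [324. 187.]
 [324. 160.]
 [324. 118.]]
[-0.005, 0.031, -0.53, 0.0, 0.0, 0.001] rows>=2.7
```

>>> send_rows:
  deltas:
    - [-0.003,0.015,-0.08,0,0,0]
    - [-0.005,0.031,-0.18,0,0,0.001]
    - [-0.005,0.031,-0.28,0,0,0.001]
    - [-0.005,0.031,-0.38,0,0,0.001]
    - [-0.005,0.031,-0.46,0,0,0.001]
    - [-0.005,0.031,-0.51,0,0,0.001]
    - [-0.005,0.031,-0.528,0,0,0.001]
    - [-0.005,0.031,-0.528,0,0,0.001]

```text
time_s: 32.05
ee_pos: [380.5, 352.4, 188.8]
tcp_rot: [0.758, 0.653, 0.0, -0.0]
wrist_force: [0.7, -0.2, -0.2]
width: 0.502
finger_force: 0.0
```

>>> send_rows:
  deltas:
    - [0,0,0,0,0,0]
    - [0,0,0,0,0,0]
    - [0,0,0,0,0,0]
    - [0,0,0,0,0,0]
    - [0,0,0,0,0,0]
    - [0,0,0,0,0,0]
    - [0,0,0,0,0,0]
  claw: -1
  newtons: 40

```text
time_s: 32.75
ee_pos: [380.2, 352.9, 189.1]
tcp_rot: [0.757, 0.653, 0.001, -0.0]
wrist_force: [-0.1, 0.1, 3.2]
width: 0.135
finger_force: 40.0
```

>>> send_rows:
  deltas:
    - [0,0,0.02,0,0,0]
    - [0,0,0.06,0,0,0]
    - [0,0,0.12,0,0,0]
    - [0,0,0.2,0,0,0]
    - [0,0,0.3,0,0,0]
    - [0,0,0.4,0,0,0]
    - [0,0,0.5,0,0,0]
    - [0,0,0.6,0,0,0]
    - [0,0,0.7,0,0,0]
    - [0,0,0.7,0,0,0]

```text
time_s: 33.75
ee_pos: [380.1, 353.6, 367.3]
tcp_rot: [0.757, 0.653, 0.004, -0.001]
wrist_force: [1.5, 0.8, -0.9]
width: 0.133
finger_force: 40.0
```

```bash
python3 - <<'E'
from h import *
from plant import ctrl
s=ctrl.read_state();print(s["time_s"],s["ee_pos"],s["width"]*93,s["finger_force"],s["wrist_force"])
S=np.array([594.8,95.8,85.1]);a=np.radians(17);r=rot(-0.012,a);n=-r.as_matrix()[:,2];x=r.as_matrix()[:,0]
q=lambda h,o=0:(tcp(S+(15.5+h)*n+o*x,r),r)
print(q(0)[0])
plan([((440,270,370),rot(.9,.05)),((500,150,370),rot(.3,.2)),q(70)])
E
```

```text
33.75 [380.10791504 353.61182519 367.29592943] 12.329467727820402 39.99924838542938 [ 1.50694017  0.79191915 -0.93671876]
[541.44600561  96.44027867 259.62561796]
[0.24, -0.334, 0.011, 0.013, -0.004, -0.166] rows>=3.5
[0.24, -0.48, -0.0, 0.027, -0.04, -0.191] rows>=4.1
[0.083, -0.214, -0.174, 0.005, -0.031, -0.099] rows>=2.2
```

>>> send_rows:
  deltas:
    - [0.04,-0.05,0,0.002,0,-0.02]
    - [0.08,-0.11,0,0.004,0,-0.05]
    - [0.12,-0.17,0.01,0.006,0,-0.08]
    - [0.17,-0.23,0.011,0.009,0,-0.11]
    - [0.21,-0.29,0.011,0.011,0,-0.14]
    - [0.24,-0.334,0.011,0.013,-0.004,-0.166]
    - [0.24,-0.334,0.011,0.013,-0.004,-0.166]

```text
time_s: 34.45
ee_pos: [441.4, 265.8, 364.8]
tcp_rot: [0.902, 0.432, 0.017, -0.01]
wrist_force: [0.0, 0.4, -1.3]
width: 0.134
finger_force: 40.0
```

>>> send_rows:
  deltas:
    - [0.04,-0.07,0,0.004,-0.006,-0.03]
    - [0.08,-0.15,0,0.008,-0.012,-0.06]
    - [0.12,-0.23,0,0.012,-0.02,-0.1]
    - [0.16,-0.31,0,0.017,-0.027,-0.13]
    - [0.2,-0.4,0,0.022,-0.034,-0.16]
    - [0.24,-0.48,0,0.027,-0.04,-0.191]
    - [0.24,-0.48,0,0.027,-0.04,-0.191]

```text
time_s: 35.15
ee_pos: [500.6, 146.0, 365.4]
tcp_rot: [0.985, 0.146, 0.094, -0.014]
wrist_force: [-0.8, -0.5, -0.8]
width: 0.136
finger_force: 40.0
```

>>> send_rows:
  deltas:
    - [0.02,-0.05,-0.04,0.001,-0.008,-0.025]
    - [0.04,-0.11,-0.08,0.003,-0.016,-0.05]
    - [0.06,-0.16,-0.12,0.004,-0.024,-0.075]
    - [0.083,-0.214,-0.174,0.005,-0.031,-0.099]
    - [0.083,-0.214,-0.174,0.005,-0.031,-0.099]
    - [0.083,-0.214,-0.174,0.005,-0.031,-0.099]
    - [0.083,-0.214,-0.174,0.005,-0.031,-0.099]

```text
time_s: 35.85
ee_pos: [520.5, 97.4, 323.3]
tcp_rot: [0.989, -0.003, 0.145, -0.003]
wrist_force: [-0.0, 0.4, -1.1]
width: 0.133
finger_force: 40.0
```

```bash
python3 - <<'E'
from h import *
c,s=shot("wrist","w13");print(s["time_s"],s["ee_pos"],s["tcp_rot"],s["width"]*93,s["wrist_force"],s["moment"])
g=cv2.cvtColor(c["pixels"],cv2.COLOR_BGR2GRAY)
for v in (110,140,170,200,230): 
    xs=np.where(g[v,250:400]>225)[0]+250;print(v,xs.min() if len(xs) else None,xs.max() if len(xs) else None,len(xs))
S=np.array([594.8,95.8,85.1]);a=np.radians(17);r=rot(-0.012,a);n=-r.as_matrix()[:,2];x=r.as_matrix()[:,0]
q=lambda h,o=1.5:(tcp(S+(15.5+h)*n+o*x,r),r)
print(q(0)[0]);plan([q(26),q(1),q(-1)])
y=np.cross(n,x);print("held shaft pred",proj(c,[np.array(s["ee_pos"])+R.from_quat(s["tcp_rot"]).apply([k,0,184]) for k in (10,25,70)],s).round())
E
```

```text
35.85 [520.52972891  97.4101916  323.32213551] [ 0.98946843 -0.0033749   0.14468698 -0.00255368] 12.385969245774772 [-0.03288634  0.3874863  -1.14057514] [0.04835342 0.35036896 0.02410625]
110 None None 0
140 288 365 38
170 288 365 40
200 295 358 64
230 314 340 27
[542.88035946  96.42306559 260.06417552]
[0.059, -0.003, -0.154, -0.002, -0.002, -0.002] rows>=0.8
[0.029, -0.0, -0.096, 0.0, 0.0, 0.0] rows>=0.5
[0.002, -0.0, -0.008, 0.0, 0.0, 0.0] rows>=0.0
held shaft pred [[327. 271.]
 [327. 238.]
 [327. 132.]]
```

>>> send_rows:
  deltas:
    - [0.018,-0.001,-0.05,-0.001,-0.001,-0.001]
    - [0.038,-0.002,-0.1,-0.002,-0.002,-0.002]
    - [0.059,-0.003,-0.154,-0.002,-0.002,-0.002]
    - [0.066,-0.003,-0.178,-0.002,-0.002,-0.002]
    - [0.073,-0.003,-0.202,-0.002,-0.002,-0.002]
    - [0.08,-0.003,-0.225,-0.002,-0.002,-0.002]
    - [0.084,-0.003,-0.238,-0.002,-0.002,-0.002]
    - [0.088,-0.003,-0.25,-0.002,-0.002,-0.002]
    - [0.088,-0.003,-0.25,-0.002,-0.002,-0.002]

```text
time_s: 36.8
ee_pos: [542.0, 95.1, 262.4]
tcp_rot: [0.989, -0.008, 0.148, 0.002]
wrist_force: [-7.7, -0.5, 12.4]
width: 0.132
finger_force: 40.0
```

>>> send_rows:
  deltas:
    - [0.002,0,-0.006,0,0,0]
    - [0.003,0,-0.01,0,0,0]
    - [0.003,0,-0.01,0,0,0]

```text
time_s: 37.1
ee_pos: [541.9, 95.0, 262.2]
tcp_rot: [0.989, -0.008, 0.148, 0.002]
wrist_force: [-15.6, -0.5, 29.6]
width: 0.134
finger_force: 40.0
```

>>> send_rows:
  deltas:
    - [-0.002,0,0.006,0,0,0]
    - [-0.003,0,0.01,0,0,0]
    - [-0.003,0,0.01,0,0,0]
    - [-0.003,0,0.01,0,0,0]
    - [-0.003,0,0.01,0,0,0]
  claw: -0.52

```text
time_s: 37.6
ee_pos: [542.9, 95.1, 260.0]
tcp_rot: [0.989, -0.008, 0.148, 0.002]
wrist_force: [-0.9, -0.3, -0.4]
width: 0.243
finger_force: 0.0
```

>>> send_rows:
  deltas:
    - [-0.012,0,0.04,0,0,0]
    - [-0.035,0,0.115,0,0,0]
    - [-0.07,0,0.23,0,0,0]
    - [-0.105,0,0.345,0,0,0]
    - [-0.14,0,0.46,0,0,0]
    - [-0.14,-0.08,0.5,0,0,0]
    - [-0.14,-0.2,0.5,0,0,0]
    - [-0.14,-0.2,0.5,0,0,0]

```text
time_s: 38.4
ee_pos: [507.4, 40.5, 386.6]
tcp_rot: [0.989, -0.012, 0.149, 0.004]
wrist_force: [0.4, 0.1, -0.6]
width: 0.238
finger_force: 0.0
```

```bash
python3 - <<'E'
from h import *
np.set_printoptions(precision=1,suppress=True)
c,s=shot("wrist","w14",(80,60,580,340),1.6);print(s["time_s"],s["ee_pos"],s["width"]*93)
t,_=shot("top","t4")
g=cv2.cvtColor(t["pixels"],cv2.COLOR_BGR2GRAY)
for nm,u,z in(("tray",0,0),):pass
# sockets in the top view: bright ring on the dark table
m=((g>140)).astype(np.uint8);k=np.zeros_like(m);k[290:345,320:405]=1;m*=k
n,l,st,ce=cv2.connectedComponentsWithStats(m)
for i in range(1,n):
    if st[i,4]>80: 
        cs=cv2.findContours((l==i).astype(np.uint8),0,2)[0][0];(x,y),r=cv2.minEnclosingCircle(cs);print(st[i],(x,y),r,plane(t,[(x,y)],85))
E
```

```text
38.4 [507.4  40.5 386.6] 22.179712338672392
[378 298  19  19 167] (387.0, 307.3333435058594) 9.71834945678711 [[ 462.9 -202.1   85. ]]
[333 311  18  18 114] (341.4285583496094, 319.5) 9.258588790893555 [[430.1 -91.6  85. ]]
```

View pics/w14.png

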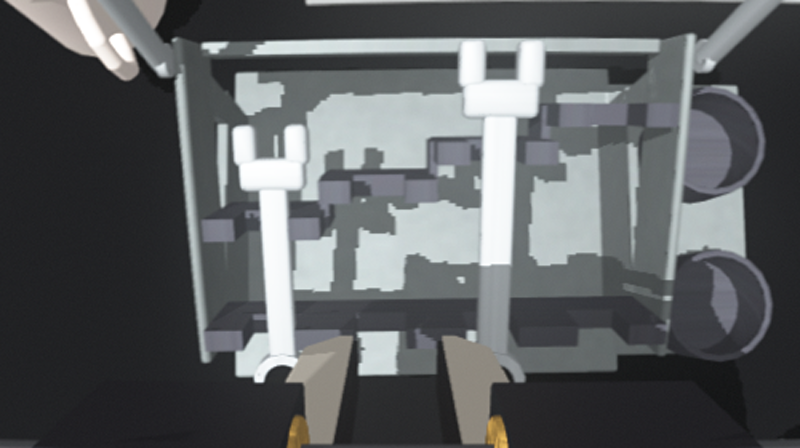

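Picture: both spanners lie in their own notches (slots 1 and 3), jaws uphill. Now bring the keeper down.

```bash
python3 - <<'E'
from h import *
r=rot(1.55)
plan([((560,140,455),rot(.75,.1)),((694.4,170.2,455),r),((694.4,170.2,403),r)])
H=1.95;th=np.array([1.85,1.75,1.65,1.55,1.45,1.35,1.25,1.15,1.05,.95,.85,.75,.65,.55,.45,.35,.25,.2,.15,.1,.05,0])
f=lambda t:np.c_[-np.cos(t-.297)*97,0*t,np.sin(t-.297)*97]
print(np.round((f(th[:10])-f(np.array([1.95])))/250,3).tolist());print(np.round((f(th[10:])-f(th[9:10]))/250,3).tolist())
E
```

```text
[0.21, 0.382, 0.277, -0.023, 0.06, 0.244] rows>=5.3
[0.538, 0.121, -0.0, -0.03, 0.014, 0.254] rows>=5.4
[-0.0, -0.0, -0.208, 0.0, -0.0, 0.0] rows>=1.0
[[-0.039, 0.0, 0.001], [-0.077, 0.0, -0.001], [-0.116, 0.0, -0.008], [-0.153, 0.0, -0.018], [-0.189, 0.0, -0.032], [-0.224, 0.0, -0.05], [-0.257, 0.0, -0.07], [-0.287, 0.0, -0.094], [-0.315, 0.0, -0.121], [-0.34, 0.0, -0.151]]
[[-0.022, 0.0, -0.032], [-0.041, 0.0, -0.066], [-0.056, 0.0, -0.102], [-0.067, 0.0, -0.139], [-0.075, 0.0, -0.177], [-0.079, 0.0, -0.215], [-0.079, 0.0, -0.254], [-0.078, 0.0, -0.273], [-0.076, 0.0, -0.293], [-0.072, 0.0, -0.312], [-0.068, 0.0, -0.331], [-0.063, 0.0, -0.349]]
```

>>> send_rows:
  deltas:
    - [0,0.04,0.06,-0.003,0.01,0.03]
    - [0,0.09,0.14,-0.007,0.02,0.07]
    - [0.04,0.15,0.22,-0.01,0.03,0.11]
    - [0.09,0.22,0.277,-0.014,0.04,0.15]
    - [0.14,0.3,0.277,-0.018,0.05,0.2]
    - [0.21,0.382,0.277,-0.023,0.06,0.244]
    - [0.21,0.382,0.277,-0.023,0.06,0.244]
  claw: 0

```text
time_s: 39.2
ee_pos: [561.0, 145.1, 454.1]
tcp_rot: [0.927, 0.371, 0.047, -0.02]
wrist_force: [-1.1, 1.2, 0.4]
width: 0.499
finger_force: 0.0
```

>>> send_rows:
  deltas:
    - [0.08,0.02,0,-0.004,0.002,0.04]
    - [0.17,0.04,0,-0.009,0.004,0.08]
    - [0.26,0.06,0,-0.014,0.006,0.12]
    - [0.35,0.08,0,-0.019,0.009,0.16]
    - [0.44,0.1,0,-0.024,0.012,0.21]
    - [0.538,0.121,0,-0.03,0.014,0.254]
    - [0.538,0.121,0,-0.03,0.014,0.254]
    - [0.538,0.121,0,-0.03,0.014,0.254]

```text
time_s: 40.0
ee_pos: [694.2, 171.5, 453.7]
tcp_rot: [0.714, 0.7, -0.002, -0.001]
wrist_force: [-0.1, -0.7, 0.6]
width: 0.498
finger_force: 0.0
```

```bash
python3 - <<'E'
from h import *
c,s=shot("wrist","w15");print(s["time_s"],s["ee_pos"],s["tcp_rot"],s["width"]*93)
g=cv2.cvtColor(c["pixels"],cv2.COLOR_BGR2GRAY)
print("pred",proj(c,[[694.5,192,229],[694.4,180,229],[694,160,229]],s).round())
for v in range(200,300,15): print(v,[ (int(a),int(g[v,a])) for a in range(285,370,6)])
plan([((694.4,170.2,403),rot(1.55))])
E
```

```text
40.0 [694.16670156 171.45693707 453.71704579] [ 7.14488198e-01  6.99645293e-01 -1.64729601e-03 -6.04551466e-04] 46.33714302161167
pred [[328. 223.]
 [328. 244.]
 [328. 278.]]
200 [(285, 35), (291, 34), (297, 36), (303, 39), (309, 38), (315, 40), (321, 42), (327, 44), (333, 45), (339, 48), (345, 50), (351, 54), (357, 57), (363, 59), (369, 62)]
215 [(285, 38), (291, 38), (297, 38), (303, 40), (309, 42), (315, 40), (321, 42), (327, 43), (333, 46), (339, 45), (345, 49), (351, 49), (357, 52), (363, 53), (369, 56)]
230 [(285, 112), (291, 113), (297, 112), (303, 110), (309, 111), (315, 111), (321, 112), (327, 234), (333, 233), (339, 172), (345, 185), (351, 183), (357, 167), (363, 49), (369, 51)]
245 [(285, 187), (291, 186), (297, 186), (303, 189), (309, 188), (315, 108), (321, 113), (327, 238), (333, 238), (339, 162), (345, 184), (351, 147), (357, 94), (363, 47), (369, 48)]
260 [(285, 108), (291, 108), (297, 108), (303, 108), (309, 106), (315, 161), (321, 142), (327, 238), (333, 238), (339, 158), (345, 84), (351, 100), (357, 85), (363, 44), (369, 47)]
275 [(285, 146), (291, 97), (297, 97), (303, 100), (309, 98), (315, 109), (321, 116), (327, 237), (333, 239), (339, 160), (345, 85), (351, 99), (357, 82), (363, 37), (369, 36)]
290 [(285, 134), (291, 135), (297, 99), (303, 98), (309, 100), (315, 99), (321, 114), (327, 136), (333, 141), (339, 119), (345, 84), (351, 98), (357, 72), (363, 34), (369, 37)]
[0.002, -0.004, -0.206, 0.0, -0.001, -0.0] rows>=1.0
```

>>> send_rows:
  deltas:
    - [0.002,-0.004,-0.05,0,0,0]
    - [0.002,-0.004,-0.11,0,0,0]
    - [0.002,-0.004,-0.17,0,0,0]
    - [0.002,-0.004,-0.206,0,0,0]
    - [0.002,-0.004,-0.206,0,0,0]

```text
time_s: 40.55
ee_pos: [694.5, 169.4, 401.5]
tcp_rot: [0.714, 0.7, -0.003, -0.001]
wrist_force: [-0.2, -0.1, 0.2]
width: 0.502
finger_force: 0.0
```

>>> send_rows:
  deltas:
    - [0,0,0,0,0,0]
    - [0,0,0,0,0,0]
    - [0,0,0,0,0,0]
    - [0,0,0,0,0,0]
    - [0,0,0,0,0,0]
    - [0,0,0,0,0,0]
    - [0,0,0,0,0,0]
    - [0,0,0,0,0,0]
  claw: -1
  newtons: 15

```text
time_s: 41.35
ee_pos: [695.3, 169.9, 403.5]
tcp_rot: [0.714, 0.7, -0.001, 0.0]
wrist_force: [-0.5, 0.1, 0.3]
width: 0.104
finger_force: 15.0
```

>>> send_rows:
  deltas:
    - [-0.039,0,0.001,0,0,0]
    - [-0.077,0,-0.001,0,0,0]
    - [-0.116,0,-0.008,0,0,0]
    - [-0.153,0,-0.018,0,0,0]
    - [-0.189,0,-0.032,0,0,0]
    - [-0.224,0,-0.05,0,0,0]
    - [-0.257,0,-0.07,0,0,0]
    - [-0.287,0,-0.094,0,0,0]
    - [-0.315,0,-0.121,0,0,0]
    - [-0.34,0,-0.151,0,0,0]

```text
time_s: 42.35
ee_pos: [610.0, 170.6, 365.9]
tcp_rot: [0.714, 0.701, 0.001, 0.0]
wrist_force: [0.9, 2.3, 1.7]
width: 0.097
finger_force: 15.0
```

>>> send_rows:
  deltas:
    - [-0.022,0,-0.032,0,0,0]
    - [-0.041,0,-0.066,0,0,0]
    - [-0.056,0,-0.102,0,0,0]
    - [-0.067,0,-0.139,0,0,0]
    - [-0.075,0,-0.177,0,0,0]
    - [-0.079,0,-0.215,0,0,0]
    - [-0.079,0,-0.254,0,0,0]
    - [-0.078,0,-0.273,0,0,0]
    - [-0.076,0,-0.293,0,0,0]
    - [-0.074,0,-0.312,0,0,0]

```text
time_s: 43.35
ee_pos: [590.4, 170.9, 285.9]
tcp_rot: [0.713, 0.701, -0.002, -0.002]
wrist_force: [-3.1, 5.3, 1.4]
width: 0.104
finger_force: 15.0
```

>>> send_rows:
  deltas:
    - [0.003,0,-0.012,0,0,0]
    - [0.006,0,-0.025,0,0,0]
    - [0.009,0,-0.035,0,0,0]
    - [0.01,0,-0.04,0,0,0]
    - [0.01,0,-0.04,0,0,0]

```text
time_s: 43.85
ee_pos: [592.6, 170.9, 275.5]
tcp_rot: [0.713, 0.701, -0.003, -0.002]
wrist_force: [-3.5, 5.7, -0.6]
width: 0.099
finger_force: 15.0
```

>>> send_rows:
  deltas:
    - [0.001,0,-0.005,0,0,0]
    - [0.002,0,-0.01,0,0,0]
    - [0.002,0,-0.01,0,0,0]

```text
time_s: 44.15
ee_pos: [593.2, 170.9, 273.2]
tcp_rot: [0.713, 0.701, -0.002, -0.002]
wrist_force: [-2.5, 3.9, -1.0]
width: 0.1
finger_force: 15.0
```

>>> send_rows:
  deltas:
    - [0,0,0,0,0,0]
    - [0,0,0,0,0,0]
    - [0,0,0,0,0,0]
    - [0,0,0,0,0,0]
    - [0,0,0,0,0,0]
  claw: 0

```text
time_s: 44.65
ee_pos: [594.9, 169.2, 274.9]
tcp_rot: [0.714, 0.7, -0.001, 0.0]
wrist_force: [0.0, 0.1, -0.5]
width: 0.468
finger_force: 0.0
```

>>> send_rows:
  deltas:
    - [0,0,0.04,0,0,0]
    - [0,0,0.12,0,0,0]
    - [0,0,0.24,0,0,0]
    - [0,0,0.36,0,0,0]
    - [0,0,0.48,0,0,0]
    - [0,0,0.5,0,0,0]
    - [0,0,0.5,0,0,0]

```text
time_s: 45.35
ee_pos: [594.7, 169.9, 401.5]
tcp_rot: [0.714, 0.7, 0.0, 0.001]
wrist_force: [0.5, -0.5, -1.5]
width: 0.506
finger_force: 0.0
```

```bash
python3 - <<'E'
from h import *
np.set_printoptions(precision=1,suppress=True)
c,s=shot("wrist","w16");print(s["time_s"],s["ee_pos"],s["tcp_rot"],s["width"]*93)
t,_=shot("top","t5");sc,_=shot("scene","s5")
for nm in ("top","scene"):
    a=cv2.cvtColor(pickle.load(open({"top":"t1.pkl","scene":"s1.pkl"}[nm],"rb"))[0]["pixels"],cv2.COLOR_BGR2GRAY)
    b=cv2.cvtColor((t if nm=="top" else sc)["pixels"],cv2.COLOR_BGR2GRAY)
    r=(226,238,252,260) if nm=="top" else (375,285,400,302)
    p=a[r[1]:r[3],r[0]:r[2]];res=cv2.matchTemplate(b[r[1]-12:r[3]+12,r[0]-12:r[2]+12],p,cv2.TM_CCOEFF_NORMED);print(nm,cv2.minMaxLoc(res)[1],np.array(cv2.minMaxLoc(res)[3])-12)
g=cv2.cvtColor(c["pixels"],cv2.COLOR_BGR2GRAY);P=proj(c,[[593.6,191.2,102.5],[593.3,169,102.5]],s);print(P)
for v in (225,240,255,270): 
    xs=np.where(g[v,270:380]>170)[0]+270;print(v,xs.min() if len(xs) else 0,xs.max() if len(xs) else 0)
E
```

```text
45.35 [594.7 169.9 401.5] [0.7 0.7 0.  0. ] 47.02608962814162
top 0.454421728849411 [ 0 -9]
scene 0.9805499315261841 [ 0 -1]
[[324.5 197.9]
 [324.7 227.7]]
225 317 329
240 270 329
255 271 329
270 270 376
```

>>> send_rows:
  deltas:
    - [-0.005,0,-0.05,0,0,0]
    - [-0.005,0,-0.12,0,0,0]
    - [-0.005,0,-0.2,0,0,0]
    - [-0.005,0,-0.26,0,0,0]
    - [-0.005,0,-0.32,0,0,0]
    - [-0.005,0,-0.36,0,0,0]
    - [-0.005,0,-0.38,0,0,0]
    - [-0.005,0,-0.38,0,0,0]
  claw: -1

```text
time_s: 46.3
ee_pos: [593.2, 169.7, 303.7]
tcp_rot: [0.714, 0.7, -0.002, -0.0]
wrist_force: [0.4, -0.4, -0.2]
width: 0.006
finger_force: 0.0
```

>>> send_rows:
  deltas:
    - [0,0,-0.008,0,0,0]
    - [0,0,-0.016,0,0,0]
    - [0,0,-0.024,0,0,0]
    - [0,0,-0.032,0,0,0]
    - [0,0,-0.04,0,0,0]

```text
time_s: 46.8
ee_pos: [593.5, 169.8, 295.0]
tcp_rot: [0.714, 0.7, -0.001, 0.0]
wrist_force: [0.3, -0.4, -0.1]
width: 0.009
finger_force: 0.0
```

>>> send_rows:
  deltas:
    - [0,0,-0.008,0,0,0]
    - [0,0,-0.014,0,0,0]
    - [0,0,-0.02,0,0,0]
    - [0,0,-0.02,0,0,0]

```text
time_s: 47.2
ee_pos: [593.7, 169.9, 292.5]
tcp_rot: [0.714, 0.7, -0.0, 0.001]
wrist_force: [-1.9, -1.9, 10.8]
width: 0.005
finger_force: 5.8
```

>>> send_rows:
  deltas:
    - [0,0,-0.005,0,0,0]
    - [0,0,-0.01,0,0,0]
    - [0,0,-0.01,0,0,0]

```text
time_s: 47.5
ee_pos: [593.7, 170.1, 292.2]
tcp_rot: [0.714, 0.7, 0.0, 0.001]
wrist_force: [-5.5, -2.7, 21.3]
width: 0.005
finger_force: 10.9
```

>>> send_rows:
  deltas:
    - [0,0,0.05,0,0,0]
    - [0,0,0.15,0,0,0]
    - [0,0,0.3,0,0,0]
    - [-0.05,-0.1,0.45,0,0,0]
    - [-0.12,-0.28,0.5,0,0,0]
    - [-0.2,-0.46,0.5,0,0,0]
    - [-0.28,-0.64,0.5,0,0,0]
    - [-0.36,-0.8,0.5,0,0,0]
    - [-0.42,-0.92,0.5,0,0,0]
    - [-0.42,-0.96,0.5,0,0,0]
  claw: 1

```text
time_s: 48.5
ee_pos: [486.5, -74.1, 412.3]
tcp_rot: [0.716, 0.698, -0.003, 0.0]
wrist_force: [1.1, -0.1, 0.2]
width: 0.818
finger_force: 0.0
```

>>> send_rows:
  deltas:
    - [-0.05,-0.1,0,0,0,0]
    - [-0.1,-0.2,0,0,0,0]
    - [-0.15,-0.3,0,0,0,0]
    - [-0.17,-0.34,0,0,0,0]
    - [-0.17,-0.34,0,0,0,0]
    - [-0.17,-0.34,0,0,0,0]

```text
time_s: 49.1
ee_pos: [446.8, -153.7, 412.6]
tcp_rot: [0.713, 0.701, 0.0, -0.0]
wrist_force: [0.3, 0.4, -0.5]
width: 1.0
finger_force: 0.0
```

```bash
python3 - <<'E'
from h import *
np.set_printoptions(precision=1,suppress=True)
c,s=shot("wrist","w17");print(s["time_s"],s["ee_pos"],s["tcp_rot"],s["joints"])
g=cv2.cvtColor(c["pixels"],cv2.COLOR_BGR2GRAY)
print("pred rim",proj(c,[[463,-203,85],[430,-93,85]],s))
for cir in cv2.HoughCircles(cv2.medianBlur(g,3),cv2.HOUGH_GRADIENT_ALT,1.5,20,param1=200,param2=.8,minRadius=10,maxRadius=60)[0]:
    print(cir,plane(c,[cir[:2]],85,s),plane(c,[cir[:2]],40,s))
E
```

```text
49.1 [ 446.8 -153.7  412.6] [ 0.7  0.7  0.  -0. ] [ 0.6  0.4 -0.4  1.9  0.2  0.9  0.1]
pred rim [[347.8 275.1]
 [304.3 141.3]]
[462.  195.   33.5] [[ 554.7 -136.5   85. ]] [[ 570.2 -144.3   40. ]]
[180.   93.   48.2] [[336.8 -54.8  85. ]] [[320.5 -50.6  40. ]]
[349.5 276.   23.6] [[ 464.5 -203.8   85. ]] [[ 466.8 -221.4   40. ]]
[561.  195.   32.2] [[ 637.3 -137.2   85. ]] [[ 664.9 -145.1   40. ]]
[444.   27.   19.8] [[534.4 -11.7  85. ]] [[546.9  -1.2  40. ]]
[306.  142.5  29.7] [[431.3 -93.9  85. ]] [[428.8 -95.5  40. ]]
[306.  142.5  20.6] [[431.3 -93.9  85. ]] [[428.8 -95.5  40. ]]
[462.  195.   20.9] [[ 554.7 -136.5   85. ]] [[ 570.2 -144.3   40. ]]
[562.5 333.   15.9] [[ 657.4 -263.2   85. ]] [[ 688.  -289.5   40. ]]
```

Sockets at A (464,−203.6) and B (431,−94); cups at (571,−145) and (666,−146.5) from two views, 95 mm apart as specified.

```bash
python3 - <<'E'
from h import *
r=rot(1.55)
plan([((464,-203.6,300),r),((464,-203.6,232),r),((464,-203.6,400),r),((666,-146.4,400),r),((666,-146.4,290),r)])
E
```

```text
[0.068, -0.201, -0.45, -0.0, -0.0, -0.002] rows>=2.5
[0.0, 0.0, -0.272, -0.0, -0.0, 0.0] rows>=1.4
[0.0, 0.0, 0.672, -0.0, -0.0, 0.0] rows>=3.4
[0.808, 0.229, -0.0, -0.0, -0.0, 0.0] rows>=4.2
[0.0, 0.0, -0.44, -0.0, -0.0, 0.0] rows>=2.2
```

>>> send_rows:
  deltas:
    - [0.03,-0.08,-0.08,0,0,0]
    - [0.068,-0.16,-0.2,0,0,-0.002]
    - [0.068,-0.201,-0.32,0,0,-0.002]
    - [0.068,-0.201,-0.42,0,0,-0.002]
    - [0.068,-0.201,-0.45,0,0,-0.002]
    - [0.068,-0.201,-0.45,0,0,-0.002]
    - [0.068,-0.201,-0.55,0,0,-0.002]
    - [0.068,-0.201,-0.65,0,0,-0.002]
    - [0.068,-0.201,-0.722,0,0,-0.002]
    - [0.068,-0.201,-0.722,0,0,-0.002]

```text
time_s: 50.15
ee_pos: [463.3, -204.5, 231.6]
tcp_rot: [0.715, 0.699, -0.001, -0.001]
wrist_force: [-0.6, -0.1, -0.2]
width: 1.0
finger_force: 0.0
```

>>> send_rows:
  deltas:
    - [0,0,0,0,0,0]
    - [0,0,0,0,0,0]
    - [0,0,0,0,0,0]
    - [0,0,0,0,0,0]
    - [0,0,0,0,0,0]
    - [0,0,0,0,0,0]
    - [0,0,0,0,0,0]
    - [0,0,0,0,0,0]
  claw: -1
  newtons: 40

```text
time_s: 50.95
ee_pos: [463.4, -205.5, 232.2]
tcp_rot: [0.716, 0.698, -0.0, 0.001]
wrist_force: [0.3, 0.3, 0.6]
width: 0.487
finger_force: 40.0
```

>>> send_rows:
  deltas:
    - [0,0,0.03,0,0,0]
    - [0,0,0.1,0,0,0]
    - [0,0,0.2,0,0,0]
    - [0,0,0.3,0,0,0]
    - [0,0,0.4,0,0,0]
    - [0,0,0.5,0,0,0]
    - [0,0,0.6,0,0,0]
    - [0,0,0.672,0,0,0]
    - [0,0,0.672,0,0,0]

```text
time_s: 51.85
ee_pos: [462.9, -205.3, 401.8]
tcp_rot: [0.716, 0.698, -0.0, 0.002]
wrist_force: [-0.2, -0.1, -4.5]
width: 0.489
finger_force: 40.0
```

>>> send_rows:
  deltas:
    - [0.05,0.015,0,0,0,0]
    - [0.14,0.04,0,0,0,0]
    - [0.24,0.07,0,0,0,0]
    - [0.34,0.1,0,0,0,0]
    - [0.44,0.13,0,0,0,0]
    - [0.54,0.16,0,0,0,0]
    - [0.64,0.19,0,0,0,0]
    - [0.74,0.22,0,0,0,0]
    - [0.81,0.229,0,0,0,0]
    - [0.81,0.229,0,0,0,0]

```text
time_s: 52.85
ee_pos: [667.6, -145.9, 396.2]
tcp_rot: [0.715, 0.699, -0.001, -0.002]
wrist_force: [-0.2, 0.3, -4.0]
width: 0.49
finger_force: 40.0
```

```bash
python3 - <<'E'
from h import *
np.set_printoptions(precision=1,suppress=True)
c,s=shot("wrist","w18");print(s["time_s"],s["ee_pos"],s["tcp_rot"],s["width"]*93,s["wrist_force"])
g=cv2.cvtColor(c["pixels"],cv2.COLOR_BGR2GRAY)
h=cv2.HoughCircles(cv2.medianBlur(g,3),cv2.HOUGH_GRADIENT_ALT,1.5,20,param1=200,param2=.7,minRadius=10,maxRadius=70)
for cir in (h[0] if h is not None else []): print(cir,plane(c,[cir[:2]],40,s),plane(c,[cir[:2]],36,s))
r=rot(1.55);plan([((666,-147.8,290),r),((666,-147.8,262),r),((666,-147.8,242),r)])
E
```

```text
52.85 [ 667.6 -145.9  396.2] [ 0.7  0.7 -0.  -0. ] 45.59040492033331 [-0.2  0.3 -4. ]
[330.  294.   55.2] [[ 666.7 -224.1   40. ]] [[ 666.7 -225.9   36. ]]
[225.  213.   35.7] [[ 575.7 -145.4   40. ]] [[ 574.5 -146.3   36. ]]
[330.  325.5  61.9] [[ 666.1 -256.6   40. ]] [[ 666.  -258.8   36. ]]
[ 25.5 171.   21.5] [[ 395.1 -102.4   40. ]] [[ 391.9 -102.7   36. ]]
[151.5  42.   21.5] [[526.   -1.8  40. ]] [[524.3  -0.9  36. ]]
[ 84.  379.5  41.4] [[ 409.5 -317.9   40. ]] [[ 406.4 -320.8   36. ]]
[ 82.5 159.   24.9] [[452.3 -94.1  40. ]] [[449.7 -94.3  36. ]]
[225.  213.   21.4] [[ 575.7 -145.4   40. ]] [[ 574.5 -146.3   36. ]]
[-0.001, -0.004, -0.426, -0.0, -0.002, 0.001] rows>=2.1
[-0.0, -0.0, -0.112, -0.0, 0.0, -0.0] rows>=0.6
[-0.0, -0.0, -0.08, -0.0, 0.0, -0.0] rows>=0.4
```

>>> send_rows:
  deltas:
    - [0.002,-0.004,-0.05,0,-0.001,0]
    - [0.003,-0.005,-0.13,0,-0.002,0.001]
    - [0.003,-0.006,-0.22,0,-0.002,0.001]
    - [0.003,-0.006,-0.31,0,-0.002,0.001]
    - [0.003,-0.006,-0.39,0,-0.002,0.001]
    - [0.003,-0.006,-0.42,0,-0.002,0.001]
    - [0.003,-0.006,-0.42,0,-0.002,0.001]

```text
time_s: 53.6
ee_pos: [665.1, -150.2, 292.9]
tcp_rot: [0.715, 0.699, -0.0, 0.001]
wrist_force: [0.4, -1.1, -4.5]
width: 0.493
finger_force: 40.0
```

>>> send_rows:
  deltas:
    - [0,0,-0.02,0,0,0]
    - [0,0,-0.04,0,0,0]
    - [0,0,-0.06,0,0,0]
    - [0,0,-0.08,0,0,0]
    - [0,0,-0.1,0,0,0]
    - [0,0,-0.1,0,0,0]

```text
time_s: 54.2
ee_pos: [665.9, -149.7, 269.0]
tcp_rot: [0.715, 0.699, 0.001, 0.001]
wrist_force: [-0.2, -0.4, -4.5]
width: 0.486
finger_force: 40.0
```

>>> send_rows:
  deltas:
    - [0.006,0.007,0,0,0,0]
    - [0.006,0.007,-0.02,0,0,0]
    - [0.006,0.007,-0.04,0,0,0]
    - [0.006,0.007,-0.06,0,0,0]
    - [0.006,0.007,-0.08,0,0,0]
    - [0.006,0.007,-0.08,0,0,0]

```text
time_s: 54.8
ee_pos: [667.3, -148.0, 248.7]
tcp_rot: [0.715, 0.699, 0.001, 0.001]
wrist_force: [-0.7, -0.5, -4.7]
width: 0.488
finger_force: 40.0
```

>>> send_rows:
  deltas:
    - [0,0,-0.01,0,0,0]
    - [0,0,-0.02,0,0,0]
    - [0,0,-0.026,0,0,0]
    - [0,0,-0.032,0,0,0]
    - [0,0,-0.032,0,0,0]

```text
time_s: 55.3
ee_pos: [667.7, -147.9, 241.8]
tcp_rot: [0.715, 0.699, 0.001, 0.002]
wrist_force: [-0.8, -0.6, -4.4]
width: 0.49
finger_force: 40.0
```

>>> send_rows:
  deltas:
    - [0,0,-0.006,0,0,0]
    - [0,0,-0.012,0,0,0]
    - [0,0,-0.018,0,0,0]
    - [0,0,-0.018,0,0,0]

```text
time_s: 55.7
ee_pos: [667.9, -147.8, 241.2]
tcp_rot: [0.715, 0.699, 0.001, 0.003]
wrist_force: [-4.3, 1.2, 11.7]
width: 0.49
finger_force: 40.0
```

>>> send_rows:
  deltas:
    - [0,0,-0.004,0,0,0]
    - [0,0,-0.008,0,0,0]
    - [0,0,-0.008,0,0,0]

```text
time_s: 56.0
ee_pos: [667.9, -147.7, 241.2]
tcp_rot: [0.715, 0.699, 0.001, 0.003]
wrist_force: [-6.6, 0.5, 19.4]
width: 0.491
finger_force: 40.0
```

>>> send_rows:
  deltas:
    - [0,0,0.008,0,0,0]
    - [0,0,0.012,0,0,0]
    - [0,0,0.012,0,0,0]
    - [0,0,0.012,0,0,0]
    - [0,0,0.012,0,0,0]
  claw: 0.5

```text
time_s: 56.5
ee_pos: [667.8, -147.9, 238.0]
tcp_rot: [0.715, 0.699, 0.001, 0.002]
wrist_force: [0.7, 0.1, -0.7]
width: 0.748
finger_force: 0.0
```

>>> send_rows:
  deltas:
    - [0,0,0.05,0,0,0]
    - [0,0,0.15,0,0,0]
    - [0,0,0.3,0,0,0]
    - [0,0,0.45,0,0,0]
    - [-0.12,0,0.5,0,0,0]
    - [-0.28,0.02,0.5,0,0,0]
    - [-0.44,0.05,0.5,0,0,0]
    - [-0.6,0.1,0.5,0,0,0]
    - [-0.75,0.15,0.5,0,0,0]
    - [-0.8,0.18,0.5,0,0,0]
  claw: 1

```text
time_s: 57.5
ee_pos: [464.2, -102.0, 364.2]
tcp_rot: [0.715, 0.699, 0.0, 0.002]
wrist_force: [1.1, -0.2, 0.1]
width: 0.995
finger_force: 0.0
```

```bash
python3 - <<'E'
from h import *
np.set_printoptions(precision=1,suppress=True)
c,s=shot("wrist","w19");print(s["time_s"],s["ee_pos"],s["tcp_rot"])
g=cv2.cvtColor(c["pixels"],cv2.COLOR_BGR2GRAY)
h=cv2.HoughCircles(cv2.medianBlur(g,3),cv2.HOUGH_GRADIENT_ALT,1.5,20,param1=200,param2=.7,minRadius=10,maxRadius=70)
for cir in h[0]: print(cir,plane(c,[cir[:2]],85,s),plane(c,[cir[:2]],94,s),plane(c,[cir[:2]],36,s))
r=rot(1.55);plan([((431,-94,320),r),((431,-94,232),r)])
E
```

```text
57.5 [ 464.2 -102.   364.2] [0.7 0.7 0.  0. ]
[141.  154.5  54.2] [[342.6 -45.6  85. ]] [[346.9 -45.2  94. ]] [[319.2 -48.3  36. ]]
[457.5 262.5  34.6] [[ 556.3 -125.7   85. ]] [[ 553.2 -122.4   94. ]] [[ 573.3 -143.4   36. ]]
[277.5 222.   32.9] [[431.2 -93.7  85. ]] [[432.4 -91.5  94. ]] [[ 424.5 -105.4   36. ]]
[559.5 270.   28.3] [[ 632.5 -133.5   85. ]] [[ 626.7 -130.    94. ]] [[ 663.9 -152.7   36. ]]
[435.   90.   26.6] [[535.1  -9.8  85. ]] [[532.7 -10.5  94. ]] [[548.1  -5.6  36. ]]
[277.5 222.   22.6] [[431.2 -93.7  85. ]] [[432.4 -91.5  94. ]] [[ 424.5 -105.4   36. ]]
[469.5 162.   21.5] [[560.  -55.5  85. ]] [[556.7 -54.7  94. ]] [[577.7 -60.   36. ]]
[193.5 408.   27.3] [[ 354.8 -245.    85. ]] [[ 358.7 -237.6   94. ]] [[ 333.7 -285.3   36. ]]
[435.   90.   16.9] [[535.1  -9.8  85. ]] [[532.7 -10.5  94. ]] [[548.1  -5.6  36. ]]
[562.5 334.5  16.5] [[ 643.  -186.4   85. ]] [[ 636.9 -181.    94. ]] [[ 676.4 -215.6   36. ]]
[-0.132, 0.028, -0.178, 0.0, 0.001, -0.0] rows>=1.1
[0.0, -0.0, -0.352, 0.0, -0.0, -0.0] rows>=1.8
```

>>> send_rows:
  deltas:
    - [-0.06,0.015,-0.05,0,0,0]
    - [-0.132,0.03,-0.12,0,0.001,0]
    - [-0.132,0.03,-0.178,0,0.001,0]
    - [-0.132,0.03,-0.25,0,0.001,0]
    - [-0.132,0.03,-0.35,0,0.001,0]
    - [-0.132,0.03,-0.44,0,0.001,0]
    - [-0.132,0.03,-0.51,0,0.001,0]
    - [-0.132,0.03,-0.53,0,0.001,0]
    - [-0.132,0.03,-0.53,0,0.001,0]

```text
time_s: 58.45
ee_pos: [435.5, -95.4, 230.8]
tcp_rot: [0.715, 0.699, 0.0, 0.001]
wrist_force: [0.7, 0.5, 0.3]
width: 1.003
finger_force: 0.0
```

>>> send_rows:
  deltas:
    - [0,0,0,0,0,0]
    - [0,0,0,0,0,0]
    - [0,0,0,0,0,0]
    - [0,0,0,0,0,0]
    - [0,0,0,0,0,0]
    - [0,0,0,0,0,0]
    - [0,0,0,0,0,0]
    - [0,0,0,0,0,0]
  claw: -1
  newtons: 40

```text
time_s: 59.25
ee_pos: [433.1, -95.5, 230.7]
tcp_rot: [0.715, 0.699, -0.002, -0.0]
wrist_force: [-4.5, -0.0, 4.5]
width: 0.491
finger_force: 40.0
```

>>> send_rows:
  deltas:
    - [0,0,0.03,0,0,0]
    - [0,0,0.1,0,0,0]
    - [0,0,0.2,0,0,0]
    - [0,0,0.3,0,0,0]
    - [0,0,0.4,0,0,0]
    - [0,0,0.5,0,0,0]
    - [0,0,0.6,0,0,0]
    - [0,0,0.672,0,0,0]
    - [0,0,0.672,0,0,0]

```text
time_s: 60.15
ee_pos: [436.0, -95.3, 401.4]
tcp_rot: [0.715, 0.699, 0.003, 0.005]
wrist_force: [0.7, -0.0, -4.4]
width: 0.487
finger_force: 40.0
```

```bash
python3 - <<'E'
from h import *
from plant import ctrl
s=ctrl.read_state();print(s["time_s"],s["ee_pos"],s["width"]*93,s["wrist_force"])
r=rot(1.55);plan([((572.3,-146,400),r),((572.3,-146,292),r)])
E
```

```text
60.15 [436.01877858 -95.25632803 401.40905126] 45.259273688794664 [ 0.71945223 -0.01400193 -4.43963342]
[0.545, -0.203, -0.006, 0.001, 0.003, 0.0] rows>=2.9
[0.0, 0.0, -0.432, -0.0, 0.0, 0.0] rows>=2.2
```

>>> send_rows:
  deltas:
    - [0.05,-0.02,0,0,0,0]
    - [0.13,-0.05,0,0,0,0]
    - [0.22,-0.08,0,0,0,0]
    - [0.31,-0.12,0,0,0,0]
    - [0.4,-0.15,0,0,0.001,0]
    - [0.48,-0.18,0,0,0.003,0]
    - [0.545,-0.207,-0.006,0.001,0.003,0]
    - [0.545,-0.207,-0.006,0.001,0.003,0]
    - [0.545,-0.207,-0.006,0.001,0.003,0]

```text
time_s: 61.05
ee_pos: [570.7, -147.1, 395.7]
tcp_rot: [0.715, 0.699, -0.003, -0.005]
wrist_force: [-0.3, -0.4, -5.1]
width: 0.491
finger_force: 40.0
```

>>> send_rows:
  deltas:
    - [0,0,-0.05,0,0,0]
    - [0,0,-0.13,0,0,0]
    - [0,0,-0.22,0,0,0]
    - [0,0,-0.31,0,0,0]
    - [0,0,-0.39,0,0,0]
    - [0,0,-0.42,0,0,0]
    - [0,0,-0.42,0,0,0]
    - [0,0,-0.42,0,0,0]

```text
time_s: 61.85
ee_pos: [571.2, -147.0, 293.1]
tcp_rot: [0.715, 0.699, -0.001, -0.003]
wrist_force: [-0.1, -0.9, -3.7]
width: 0.492
finger_force: 40.0
```

```bash
python3 - <<'E'
from h import *
from plant import ctrl
s=ctrl.read_state();print(s["time_s"],s["ee_pos"],s["tcp_rot"],s["width"]*93,s["wrist_force"])
r=rot(1.55);plan([((572.3,-147.1,268),r),((572.3,-147.1,246),r)])
E
```

```text
61.85 [ 571.16515584 -147.00565871  293.13200325] [ 0.71481572  0.69930584 -0.00148888 -0.00275779] 45.763451408597035 [-0.05307321 -0.88332841 -3.67133688]
[0.005, -0.0, -0.101, -0.001, -0.002, 0.0] rows>=0.5
[-0.0, -0.0, -0.088, 0.0, 0.0, 0.0] rows>=0.4
```

>>> send_rows:
  deltas:
    - [0.005,0,-0.03,-0.001,-0.002,0]
    - [0.005,0,-0.06,-0.001,-0.002,0]
    - [0.005,0,-0.09,-0.001,-0.002,0]
    - [0.005,0,-0.11,-0.001,-0.002,0]
    - [0.005,0,-0.13,-0.001,-0.002,0]
    - [0.005,0,-0.15,-0.001,-0.002,0]
    - [0.005,0,-0.17,-0.001,-0.002,0]
    - [0.005,0,-0.17,-0.001,-0.002,0]

```text
time_s: 62.65
ee_pos: [572.0, -147.1, 249.1]
tcp_rot: [0.715, 0.699, -0.001, -0.001]
wrist_force: [-0.8, -0.4, -4.2]
width: 0.489
finger_force: 40.0
```

>>> send_rows:
  deltas:
    - [0,0,-0.01,0,0,0]
    - [0,0,-0.02,0,0,0]
    - [0,0,-0.03,0,0,0]
    - [0,0,-0.036,0,0,0]
    - [0,0,-0.036,0,0,0]

```text
time_s: 63.15
ee_pos: [572.1, -147.2, 240.7]
tcp_rot: [0.715, 0.699, -0.001, -0.0]
wrist_force: [-0.4, 0.3, -3.8]
width: 0.49
finger_force: 40.0
```

>>> send_rows:
  deltas:
    - [0,0,-0.004,0,0,0]
    - [0,0,-0.008,0,0,0]
    - [0,0,-0.012,0,0,0]
    - [0,0,-0.012,0,0,0]

```text
time_s: 63.55
ee_pos: [572.3, -147.0, 239.8]
tcp_rot: [0.715, 0.699, -0.001, 0.001]
wrist_force: [-3.7, 0.2, 6.8]
width: 0.489
finger_force: 40.0
```

>>> send_rows:
  deltas:
    - [0,0,0.003,0,0,0]
    - [0,0,0.006,0,0,0]
    - [0,0,0.006,0,0,0]
    - [0,0,0.006,0,0,0]
    - [0,0,0.006,0,0,0]
  claw: 0.25

```text
time_s: 64.05
ee_pos: [572.3, -147.2, 239.4]
tcp_rot: [0.715, 0.699, -0.001, 0.0]
wrist_force: [-0.6, -0.6, -0.2]
width: 0.626
finger_force: 0.0
```

>>> send_rows:
  deltas:
    - [0,0,0.05,0,0,0]
    - [0,0,0.15,0,0,0]
    - [0,0,0.3,0,0,0]
    - [0,0,0.45,0,0,0]
    - [0,0,0.6,0,0,0]
    - [0,0,0.7,0,0,0]
    - [-0.1,-0.1,0.7,0,0,0]
    - [-0.25,-0.25,0.7,0,0,0]
    - [-0.4,-0.4,0.7,0,0,0]
    - [-0.4,-0.4,0.7,0,0,0]

```text
time_s: 65.05
ee_pos: [467.5, -253.0, 415.0]
tcp_rot: [0.719, 0.695, -0.004, 0.0]
wrist_force: [-0.2, -0.6, 0.0]
width: 0.625
finger_force: 0.0
```

```bash
python3 - <<'E'
from h import *
np.set_printoptions(precision=1,suppress=True)
t,s=shot("top","t6");sc,_=shot("scene","s6");print(s["time_s"],s["ee_pos"],s["joints"])
a=cv2.resize(t["pixels"][190:300,215:405],None,fx=4.2,fy=4.2,interpolation=cv2.INTER_CUBIC)[:460]
im=np.zeros((600,798,3),np.uint8)
a=cv2.resize(t["pixels"][195:285,220:390],None,fx=3,fy=3,interpolation=cv2.INTER_CUBIC)
b=cv2.resize(sc["pixels"][200:330,250:410],None,fx=2.5,fy=2.5,interpolation=cv2.INTER_CUBIC)
d=cv2.resize(sc["pixels"][130:230,190:340],None,fx=2.5,fy=2.5,interpolation=cv2.INTER_CUBIC)
im[:270,:510]=a;im[272:272+325,:400]=b;im[272:522,410:785]=d;cv2.imwrite("pics/fin.png",im)
old=pickle.load(open("s1.pkl","rb"))[0]["pixels"];r=(375,285,400,302)
res=cv2.matchTemplate(sc["pixels"][r[1]-8:r[3]+8,r[0]-8:r[2]+8],old[r[1]:r[3],r[0]:r[2]],cv2.TM_CCOEFF_NORMED);print(cv2.minMaxLoc(res)[1],np.array(cv2.minMaxLoc(res)[3])-8)
E
```

```text
65.05 [ 467.5 -253.   415. ] [ 0.7  0.4 -0.4  1.7  0.2  1.   0.2]
0.9991114735603333 [0 0]
```

View pics/fin.png

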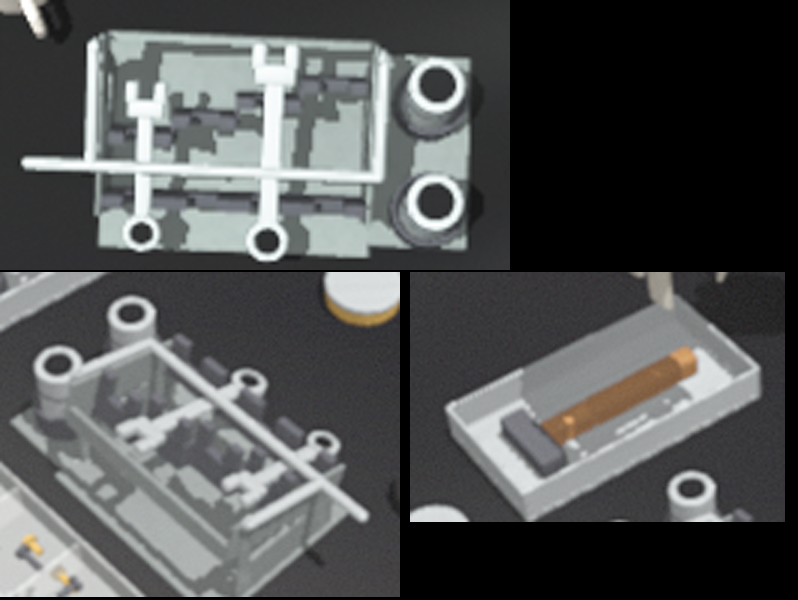

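The keeper matches its original down position, both spanners lie under it in slots 1 and 3, both sockets stand in the cups, and the hammer lies flat in the tray. Handing in.

```bash
python3 -c "
from plant import ctrl
print(ctrl.job_done())"
```

```text
the job is handed in; nothing more can be done
None
```

I handed the job in at about 65 s: the hammer is flat in the tray, the two spanners present (140 mm and 180 mm) are in slots 1 and 3 under the closed keeper, and both sockets are upright in the cups. The hand-in returned no verdict.

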